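# Set out the country station on the model railway

## Task

Set out the model country station: stand the red brick station building on the middle of the grey platform, lengthwise along it, and build the water tower by standing the dark grey stone pier in the middle of the round tan plot with the brown wooden tank centred on top of it. Then put the yellow signal cabin on the ground midway between the station and the water tower, in line with them, and the silver silo on the ground behind the middle of the station (the side away from the rails) with a gap of about 20 mm to the station's wall. Everything must stand upright and be let go, and the two pine trees and the little paint pot must stay where they are.

Things in the scene. Friction and masses are not known exactly. Their poses are not given: they have to be found in the camera images.
- station_mid (a point): Red brick station building with a dark slate gable roof, loose, 120 g. Walls 50 mm (its x) by 100 mm (its y, the length), 45 mm high; above them the roof, ridge along y, 45 degree slopes, up to 70 mm above the underside. The point is on its vertical centre line, 35 mm above the underside; z up. Grip it across the 50 mm walls. Both long sides are alike.
- cabin_mid (a point): Yellow signal cabin with a paler yellow gable roof and white window bands, loose, 80 g. Walls 46 by 46 mm, 45 mm high; roof ridge along its y, up to 68 mm. The point is on its vertical centre line, 34 mm above the underside; z up.
- pier_mid (a point): Dark grey stone pier of the water tower, loose, 120 g: upright cylinder 48 mm in diameter, 50 mm high, flat top. The point is its centre, 25 mm above the underside; z up.
- tank_mid (a point): Brown wooden water tank with two dark hoops and a blue top, loose, 70 g: upright cylinder 56 mm in diameter, 42 mm high. The point is its centre, 21 mm above the underside; z up.
- silo_mid (a point): Silver silo, loose, 80 g: upright cylinder 40 mm in diameter, 74 mm high, with a low cone on top to 85 mm. The point is on its axis, 42 mm above the underside; z up.
- platform: Light grey concrete station platform, fixed, 66 mm (its x) by 140 mm (its y, the length), top 6 mm above the ground; a white line along its front edge. A railway track 36 mm wide lies along its front, centred at x = +56 mm, so its +x side is the front (rails) and its -x side is behind. Origin at the middle of its underside, at ground height (z = 0).
- plot: Round tan gravel plot, fixed, 90 mm in diameter, top 4 mm above the ground, with a piece of track beside it. Origin at the middle of its underside. It lies on the platform's lengthwise centre line, 350 to 370 mm from the platform's centre, on its left or on its right.
- pine_left: Small green pine tree on a round foot, loose bystander, 42 mm wide, 90 mm high, on the robot's left (+y). Origin under its middle. Leave it alone.
- pine_right: Small green pine tree on a round foot, loose bystander, 42 mm wide, 90 mm high, on the robot's right (-y). Origin under its middle. Leave it alone.
- paint_pot: Small white paint pot with a blue cap, loose bystander, 28 mm in diameter, 34 mm high, standing among the things. Origin under its middle. Leave it alone.
Things that resemble listed ones, but are neither listed nor needed, are in the scene too. Leave any pink look-alike of the part that bears silo_mid alone.

How it is judged (in metres and radians):
At the end, for the whole second after the job is handed in: Station on platform centre (12 mm across, 15 along, 0.2 rad); pier on plot (12 mm); tank on pier (10 mm); cabin 160-200 mm from platform centre towards plot, 18 mm off line; silo 53.5-82 mm behind platform centre, 15 mm along; all upright (0.1 rad), let go, at rest (x of station_mid in the frame of platform between -0.012 and 0.012 m and y of station_mid in the frame of platform between -0.015 and 0.015 m and height (world z) of station_mid between 0.034 and 0.048 m and angle between the y axis of station_mid and the y axis of platform, either way round below 0.2 rad and horizontal distance between pier_mid and plot below 0.012 m and height (world z) of pier_mid between 0.024 and 0.035 m and horizontal distance between tank_mid and pier_mid below 0.01 m and height (world z) of tank_mid between 0.069 and 0.081 m and x of cabin_mid in the frame of platform between -0.018 and 0.018 m and height (world z) of cabin_mid between 0.028 and 0.04 m and ((y of plot in the frame of platform above 0 m and y of cabin_mid in the frame of platform between 0.16 and 0.2 m) or (y of plot in the frame of platform below 0 m and y of cabin_mid in the frame of platform between -0.2 and -0.16 m)) and x of silo_mid in the frame of platform between -0.082 and -0.0535 m and y of silo_mid in the frame of platform between -0.015 and 0.015 m and height (world z) of silo_mid between 0.036 and 0.048 m and angle between each of station_mid, cabin_mid, pier_mid, tank_mid, silo_mid's own z axis and vertical below 0.1 rad and linear speed of each of station, cabin, pier, tank, silo below 0.02 m/s); the robot touches nothing.
It fails at once if the pine left was disturbed (shifted 15 mm or tipped) (distance of pine_left from where it was at the start of the episode above 0.015 m or angle between pine_left's own z axis and vertical above 0.3 rad).
It fails at once if the pine right was disturbed (shifted 15 mm or tipped) (distance of pine_right from where it was at the start of the episode above 0.015 m or angle between pine_right's own z axis and vertical above 0.3 rad).
It fails at once if the paint pot was disturbed (shifted 15 mm or tipped) (distance of paint_pot from where it was at the start of the episode above 0.015 m or angle between paint_pot's own z axis and vertical above 0.3 rad).
It also fails if it takes over 118 s, if anything falls off the work surface, if the arm or the gripper's body presses on something with over 40 N, if the wrist force passes 120 N, or if a joint passes its speed limit or range.

## Robot

A 6-joint arm with a two-finger parallel gripper is mounted at the origin on the work surface. World frame = base frame: x ahead of the robot, y to its left, z up, the work surface at z = 0. Lengths are in m, angles in degrees, forces in N, time in s.
With the tool pointing down it reaches from about 0.4 to 0.825 m from the base axis. Payload 7 kg.
Tool frame: the origin (TCP) lies on the centre line of the jaws, within the pads' length; the fingertips stand 17 mm ahead of it and the grasp point (between the pads) lies 2 mm behind it; y points along the fingers, z is the direction in which the jaws open and shut, and the axes are right-handed (so a half turn about y gives the same grasp; the last joint's range is limited). The gripper opens to 88 mm and grips with 3 to 60 N. Pads are 19 mm wide; open, the fingers measure 130 mm over their backs; the gripper's body (78 mm by 193 mm) begins 47 mm behind the grasp point.
Start: joints at [81.939, 20.546, 0.682, 0, -70.136, -16.507], TCP at [0.281, 0.614, 0.244] pointing down, gripper open.
Joint ranges: [-176.03, 176.03], [-82.01, 121.73], [-58.28, 71.71], [-173.87, 95.51], [-174.79, -0.11], [-173.66, 173.66]. Speed limits (degrees/s): [136.94, 136.94, 172.46, 180, 180, 180].

## Interface

Orientations are given as [roll, pitch, yaw] about the fixed x, y, z axes, in that order (R = Rz(yaw) Ry(pitch) Rx(roll)).
In Python, from plant import r, capture, camera_info gives the robot as it stands. The module is installed in compiled form; this text tells all that it offers.
- The arm moves only by the tool apply_moves, never from a script. Its argument "deltas" is a list of rows, each an object of numbers: "tx", "ty", "tz": the shift along the tool's x, y, z in m; "turn": the turn about the tool's y in rad; "gripper": the finger opening in m, from 0 to 0.0876. A call has 1 to 5 rows; each row is the pose to reach, as a shift and turn from the pose commanded when the call began, along the tool's axes at that moment; what a row does not reach only later rows make up. A row lasts 1/10 s, in which the tool goes at most 50 mm and 8.59 degrees, less where a joint would pass 70% of its speed; a pose out of reach is approached as far as the arm can. A call with a gripper value outside its range is refused whole. The fingers move at their own pace and stop on an object; "newtons" is the grip in N (left out, the last holds). Time passes only in rows, so rows that repeat a pose let the fingers close. It gives the time, the measured TCP pose, the force and the opening at its end, in the units of the state.
- r.get_state(): the state, without advancing time (a new reading comes with each control period).
- capture(name): name is "side" or "top" or "wrist"; returns (picture, depth): 400x640x3 uint8, red, green, blue; 400x640 float32, m along the optical axis (not along the pixel's ray), 0 where there is no reading.
- camera_info(name): a dict with "K" (3x3 intrinsics, pixels), "k1" (the pictures are not rectified: a ray, as slopes to the right and down, at radius r is drawn at 1 + k1 r^2 times it, then the intrinsics apply), "eye" and "orientation" of the camera in the world; the wrist camera has in their place "tool_from_camera" (4x4, takes a point from camera to tool coordinates, whose origin is the TCP and whose axes are the tool frame's). Camera axes: x right, y up, looking along -z (the intrinsics and any distortion apply to the point x, -y, -z); pixel columns grow to the right and rows downward; lengths in m; the calibration is good to about 2 mm. A picture is of the moment at which its call begins: read the wrist's pose just before it. camera_info takes no time and is no camera call.
- r.close_job(): hands the job in, once; it reports no verdict.
The state is a dict: "time_s": time; "joints": joint angles; "qd": joint speeds; "joint_torque": joint torques, N m; "tcp_pos": TCP position; "eef_rot": TCP orientation; "contact_force": force on the tool from outside, world axes, zero at the start; "moment": the same for the moment, N m; "gripper_width": finger opening in m.
Only numpy, scipy, OpenCV 4.12 (cv2) and the standard library are available. Lean on these libraries where they do the work, as an engineer would, in place of code of your own. Each camera call takes 0.05 s, during which the arm holds its last target.

## Working session

There is one attempt and no reset: what is moved stays moved. The work goes in short steps, Python scripts to look and compute and a tool call to move; the robot and the scene stay as the last step left them, time stands still between calls to the robot, and variables do not carry over. Pictures are saved under pics/ and viewed, and the job is handed in when it is done.

Besides the shell and the picture viewer there is one more tool, called after "Emit:" as a command line: name --argument value ..., lists and objects as JSON in quotes. apply_moves: Moves the arm, as the interface text tells. Its arguments: {"type":"object","properties":{"deltas":{"type":"array","items":{"type":"object","properties":{"tx":{"type":"number"},"ty":{"type":"number"},"tz":{"type":"number"},"turn":{"type":"number"},"gripper":{"type":"number"}}}},"newtons":{"type":"number"}},"required":["deltas"]}

```bash
ls; mkdir -p pics; python3 - <<'E'
from plant import r,capture,camera_info
import cv2,numpy as np
print(r.get_state())
for n in("side","top","wrist"):
    print(n,camera_info(n))
for n in("side","top"):
    p,d=capture(n); cv2.imwrite(f"pics/{n}0.png",p[:,:,::-1]); np.savez(f"{n}0.npz",p=p,d=d); print(d.min(),d.max())
E
```

```text
pics
{'time_s': 0.0, 'joints': array([ 8.19380503e+01,  2.05927993e+01,  6.32674862e-01, -2.17253572e-02,
       -7.01359349e+01, -1.65068439e+01]), 'qd': array([ 0.06813914, -0.02788733,  0.03161685,  0.04258291, -0.01664997,
        0.0737622 ]), 'joint_torque': array([ 5.09600013e-04, -5.82728112e+01,  2.93059874e+01,  6.99730039e+00,
        6.95429437e-03, -1.84238720e-04]), 'tcp_pos': array([0.2804752 , 0.61344658, 0.24259387]), 'eef_rot': array([-8.99020963e+01,  7.71498463e-03,  1.55423814e+02]), 'contact_force': array([1.38175521, 0.02656289, 0.40631165]), 'moment': array([ 0.02516527, -0.01347454,  0.02859982]), 'gripper_width': 0.08789225141252258}
side {'K': array([[369.07838265,   0.        , 315.51656695],
       [  0.        , 369.07838265, 201.00393528],
       [  0.        ,   0.        ,   1.        ]]), 'k1': -0.08285999919949665, 'eye': array([-0.05875724, -0.60113337,  0.81392719]), 'orientation': array([ 47.01009081,  -0.0596727 , -43.08262481])}
top {'K': array([[384.90725328,   0.        , 322.91427859],
       [  0.        , 384.90725328, 202.76694563],
       [  0.        ,   0.        ,   1.        ]]), 'k1': 0.008228544645407856, 'eye': array([0.30383326, 0.00883685, 0.91985818]), 'orientation': array([ 12.23423227,  -0.27688453, -97.90240695])}
wrist {'K': array([[289.26234275,   0.        , 316.62774471],
       [  0.        , 289.26234275, 199.53413306],
       [  0.        ,   0.        ,   1.        ]]), 'k1': -0.04083645967387263, 'tool_from_camera': array([[ 3.16054664e-05, -9.51642133e-01, -3.07208805e-01,
        -8.28732394e-02],
       [ 3.61364620e-04,  3.07208796e-01, -9.51642068e-01,
        -1.40938720e-01],
       [ 9.99999934e-01, -8.09373017e-05,  3.53599275e-04,
         1.00567948e-03],
       [ 0.00000000e+00,  0.00000000e+00,  0.00000000e+00,
         1.00000000e+00]])}
0.0 3.4503999
0.0 1.9493595
```

View pics/top0.png

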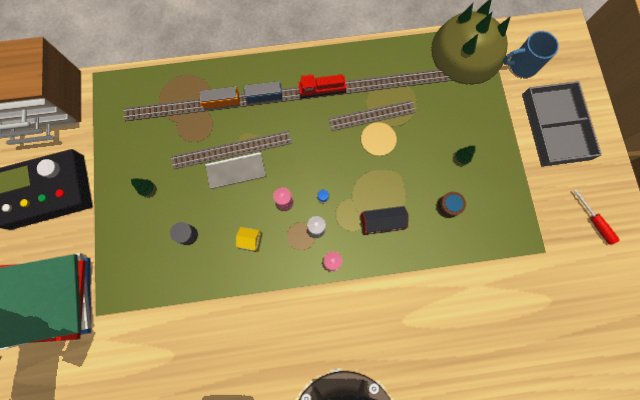

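View pics/side0.png

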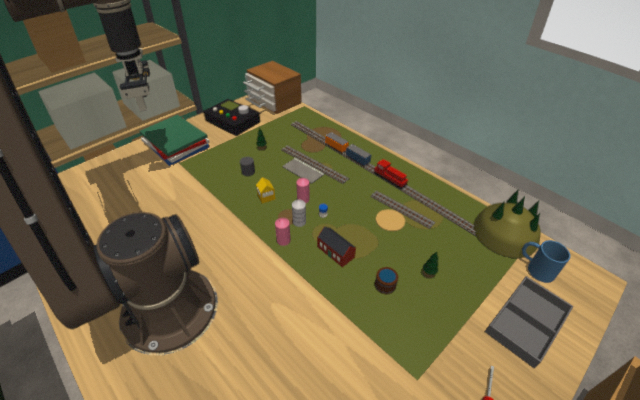

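The top view shows these, by pixel:
- Platform (236,170)
- Tan plot (379,139). The brown and olive patches are only painted ground.
- Station (384,220)
- Tank (452,203)
- Silver silo (316,226), with pink look-alikes at (283,198) and (333,261)
- Pot (323,196)
- Cabin (248,239)
- Pier (183,233)
- Pines (143,187) and (465,155)

I'll enlarge the view to confirm, then measure.

```bash
cat > h.py <<'E'
import numpy as np,cv2
from scipy.spatial.transform import Rotation as R
from plant import r,capture,camera_info
def campose(n,st=None):
    c=camera_info(n)
    if n=="wrist":
        st=st or r.get_state()
        T=np.eye(4);T[:3,:3]=R.from_euler('xyz',st['eef_rot'],degrees=True).as_matrix();T[:3,3]=st['tcp_pos']
        T=T@np.array(c['tool_from_camera']); return c,T[:3,:3],T[:3,3]
    return c,R.from_euler('xyz',c['orientation'],degrees=True).as_matrix(),c['eye']
def rays(n,px,st=None):
    c,Rm,e=campose(n,st); px=np.atleast_2d(np.float64(px))
    s=cv2.undistortPoints(px.reshape(-1,1,2),c['K'],np.array([c['k1'],0,0,0.])).reshape(-1,2)
    d=np.c_[s[:,0],-s[:,1],-np.ones(len(s))]
    return e,d@Rm.T
def onplane(n,px,z,st=None):
    e,d=rays(n,px,st); t=(z-e[2])/d[:,2]; return (e+d*t[:,None])
def cloud(n,dep,st=None):
    v,u=np.mgrid[0:400,0:640]; px=np.c_[u.ravel(),v.ravel()]
    e,d=rays(n,px,st); return (e+d*dep.ravel()[:,None]).reshape(400,640,3)
E
python3 - <<'E'
from h import *
z=np.load('top0.npz');p,d=z['p'],z['d']
im=cv2.resize(p[120:280,100:500,::-1],None,fx=2,fy=2,interpolation=cv2.INTER_CUBIC);cv2.imwrite('pics/crop0.png',im)
P=cloud('top',d)
pts=dict(plat=(236,170),plot=(379,139),station=(384,220),tank=(452,203),silo=(316,226),pinkA=(283,198),pinkB=(333,261),pot=(323,196),cabin=(248,239),pier=(183,233),pineL=(143,187),pineR=(465,155),ground=(300,170))
for k,(u,v) in pts.items():
    q=P[v-22:v+23,u-32:u+33].reshape(-1,3)
    zz=q[:,2]; 
    m=zz>0.02
    # connected blob
    M=(P[:,:,2]>0.015).astype(np.uint8); n,l,s,c=cv2.connectedComponentsWithStats(M)
    i=l[v,u]; b=P[l==i]
    print(k,P[v,u].round(3),i, s[i] if i else '', b.min(0).round(3) if i else'',b.max(0).round(3) if i else '')
E
```

```text
plat [0.61  0.178 0.007] 0   
plot [ 0.644 -0.186  0.005] 0   
station [ 0.429 -0.152  0.063] 411 [ 361  206   47   29 1056] [ 0.304 -0.207  0.016] [0.46  0.009 0.92 ]
tank [ 0.45  -0.321  0.04 ] 385 [438 191  29  26 539] [ 0.304 -0.353  0.015] [0.478 0.009 0.92 ]
silo [0.433 0.002 0.085] 428 [307 216  18  21 306] [ 0.304 -0.017  0.016] [0.458 0.022 0.92 ]
pinkA [0.506 0.067 0.082] 374 [273 187  20  23 333] [0.304 0.009 0.015] [0.535 0.089 0.92 ]
pinkB [ 0.353 -0.024  0.085] 495 [323 251  19  20 287] [ 0.304 -0.042  0.02 ] [0.376 0.009 0.92 ]
pot [ 0.51  -0.024  0.033] 378 [317 189  12  13 107] [ 0.501 -0.037  0.018] [ 0.527 -0.01   0.037]
cabin [0.428 0.156 0.063] 446 [235 227  26  24 484] [0.405 0.132 0.017] [0.461 0.19  0.071]
pier [0.464 0.303 0.05 ] 442 [170 222  26  22 458] [0.304 0.009 0.015] [0.491 0.332 0.92 ]
pineL [0.584 0.388 0.049] 356 [131 178  23  18 294] [0.304 0.009 0.018] [0.611 0.413 0.92 ]
pineR [ 0.559 -0.372  0.049] 286 [456 145  20  19 271] [ 0.547 -0.399  0.018] [ 0.586 -0.361  0.089]
ground [0.591 0.022 0.002] 0
```

View pics/crop0.png

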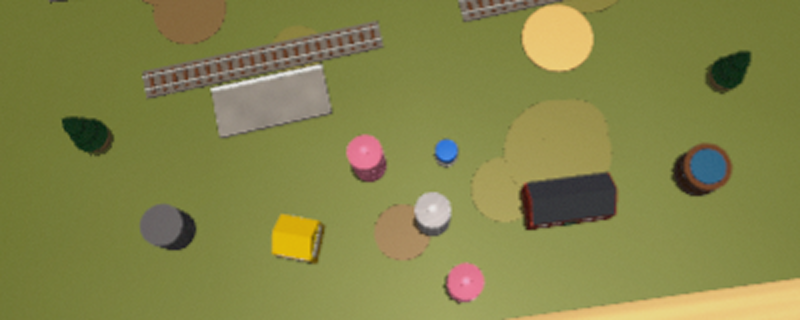

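```bash
cat > meas.py <<'E'
from h import *
def top(p,d):
    P=cloud('top',d); P[d==0]=0
    hsv=cv2.cvtColor(p,cv2.COLOR_RGB2HSV); h,s,v=[hsv[:,:,i].astype(int) for i in range(3)]
    return P,h,s,v
def blob(m,seed,win=40):
    w=np.zeros_like(m,bool); u0,v0=seed; w[max(0,v0-win):v0+win,max(0,u0-win):u0+win]=1
    m=(m&w).astype(np.uint8); m=cv2.morphologyEx(m,cv2.MORPH_OPEN,np.ones((3,3)))
    n,l,st,c=cv2.connectedComponentsWithStats(m)
    i=1+np.argmax(st[1:,4]); cs,_=cv2.findContours((l==i).astype(np.uint8),0,cv2.CHAIN_APPROX_NONE)
    return (l==i),max(cs,key=len).reshape(-1,2).astype(float),c[i]
E
python3 - <<'E'
from meas import *
z=np.load('top0.npz');p,d=z['p'],z['d']
P,h,s,v=top(p,d)
Z=P[:,:,2]
print('ground z',np.median(Z[150:180,290:320]))
def circ(name,m,seed,z):
    b,c,cen=blob(m,seed); q=onplane('top',c,z)[:,:2].astype(np.float32)
    (x,y),rad=cv2.minEnclosingCircle(q); M=onplane('top',np.argwhere(b)[:,::-1],z)[:,:2].mean(0)
    print(name,'enc',round(x,4),round(y,4),'r',round(rad,4),'cen',M.round(4),'npx',b.sum(),'zmed',np.median(Z[b]).round(4))
def rect(name,m,seed,z):
    b,c,cen=blob(m,seed); q=onplane('top',c,z)[:,:2].astype(np.float32)
    R_=cv2.minAreaRect(q*1000); print(name,R_,'npx',b.sum(),'zmed',np.median(Z[b]).round(4), cv2.boxPoints(R_).round(0).tolist())
print('hsv',{k:(h[q[1],q[0]],s[q[1],q[0]],v[q[1],q[0]]) for k,q in dict(plat=(236,170),plot=(379,139),pier=(180,230),tank=(452,203),rim=(465,200),silo=(316,226),pot=(323,196),cab=(245,237),grass=(300,170)).items()})
rect('plat',(s<60)&(v>110)&(Z<0.02),(236,170),.006)
circ('plot',(h>12)&(h<25)&(s>100)&(v>190),(379,139),.004)
circ('pier',(s<60)&(Z>0.042),(183,233),.05)
circ('tankblue',(h>90)&(h<120)&(s>100),(452,203),.042)
circ('tanktop',(Z>0.034),(452,203),.042)
circ('silo',(s<60)&(Z>0.065),(316,226),.076)
circ('pinkA',(Z>0.065),(283,198),.076)
circ('pinkB',(Z>0.065),(333,261),.076)
circ('pot',(h>95)&(h<125)&(s>120),(323,196),.034)
rect('stationroof',(Z>0.035)&(v<80),(384,220),.055)
rect('cabin',(h>18)&(h<32)&(s>150)&(v>150),(248,239),.055)
for nm,seed,zz in(('st',(384,220),.062),('cab',(248,239),.060)):
    b,c,_=blob(Z>zz,seed); q=P[b][:,:2]; m=q.mean(0); U,S,V=np.linalg.svd(q-m); a=np.degrees(np.arctan2(V[0,1],V[0,0])); pr=(q-m)@V[0]
    print(nm,m.round(4),a.round(1),S.round(3),'ext',pr.min().round(3),pr.max().round(3),(m+V[0]*(pr.max()+pr.min())/2).round(4),len(q))
for nm,seed in(('pineL',(143,187)),('pineR',(465,155))):
    b,c,_=blob(Z>0.012,seed,25); q=P[b]; print(nm,np.percentile(q,5,0).round(3),np.percentile(q,95,0).round(3), q[q[:,2]>.08].mean(0).round(3))
E
```

```text
ground z 0.00021120380290973184
hsv {'plat': (np.int64(17), np.int64(33), np.int64(146)), 'plot': (np.int64(21), np.int64(129), np.int64(234)), 'pier': (np.int64(175), np.int64(15), np.int64(103)), 'tank': (np.int64(101), np.int64(163), np.int64(133)), 'rim': (np.int64(24), np.int64(133), np.int64(121)), 'silo': (np.int64(8), np.int64(14), np.int64(214)), 'pot': (np.int64(107), np.int64(181), np.int64(220)), 'cab': (np.int64(24), np.int64(243), np.int64(221)), 'grass': (np.int64(32), np.int64(123), np.int64(137))}
plat ((612.4800415039062, 180.26705932617188), (65.15402221679688, 140.45401000976562), 5.243190288543701) npx 1432 zmed 0.0058 [[574.0, 247.0], [586.0, 107.0], [651.0, 113.0], [639.0, 253.0]]
plot enc 0.6458 -0.1847 r 0.0448 cen [ 0.6456 -0.1845] npx 915 zmed 0.0037
pier enc 0.4666 0.3079 r 0.0249 cen [0.467  0.3079] npx 364 zmed 0.0497
tankblue enc 0.45 -0.3237 r 0.0203 cen [ 0.45   -0.3239] npx 230 zmed 0.0423
tanktop enc 0.4506 -0.3231 r 0.0296 cen [ 0.4501 -0.3236] npx 464 zmed 0.042
silo enc 0.4378 0.0022 r 0.0203 cen [0.438  0.0022] npx 252 zmed 0.0781
pinkA enc 0.51
[... 193 characters left out ...]
 zmed 0.0338
stationroof ((432.11297607421875, -159.1520233154297), (97.48332214355469, 48.806270599365234), 89.69546508789062) npx 869 zmed 0.0578 [[407.0, -208.0], [456.0, -208.0], [457.0, -111.0], [408.0, -110.0]]
cabin ((433.1294860839844, 160.9066162109375), (48.9821891784668, 46.12185287475586), 72.71415710449219) npx 417 zmed 0.0561 [[404.0, 144.0], [448.0, 131.0], [462.0, 177.0], [418.0, 191.0]]
st [ 0.4345 -0.1554] 90.2 [0.465 0.062] ext -0.05 0.049 [ 0.4345 -0.1559] 258
cab [0.4344 0.1625] 72.6 [0.136 0.04 ] ext -0.023 0.02 [0.4338 0.1608] 111
pineL [0.576 0.379 0.022] [0.604 0.403 0.079] [0.592 0.395 0.085]
pineR [ 0.55  -0.389  0.021] [ 0.578 -0.365  0.079] [ 0.566 -0.381  0.084]
```

Everything matches the given sizes: platform 65x140 at yaw 5.2°, plot radius 45 and 366 mm away, pier r 25, tank r 29, silo r 20. The silver silo is the one at (316,226), because the other two are pink. The plot is on the platform's -y side. Next I'll write a planner that turns a world target into tool deltas.

```bash
cat > plan.py <<'E'
import sys
from h import *
def plan(x,y,z,yaw):
    st=r.get_state(); Rm=R.from_euler('xyz',st['eef_rot'],degrees=True).as_matrix()
    y0=np.degrees(np.arctan2(Rm[1,0],Rm[0,0]))
    # ideal-down axes
    a=np.radians(y0); X=np.array([np.cos(a),np.sin(a),0]);Z=np.array([-np.sin(a),np.cos(a),0])
    d=np.array([x,y,z])-st['tcp_pos']
    dy=(yaw-y0+180)%360-180
    print('t',round(st['time_s'],2),'tcp',st['tcp_pos'].round(4),'yaw',y0.round(2),'tilt',np.degrees(np.arccos(-Rm[2,1])).round(2),'w',round(st['gripper_width'],4),'F',st['contact_force'].round(1),'j',st['joints'].round(0))
    print('tx %.4f ty %.4f tz %.4f turn %.3f'%(d@X,-d[2],d@Z,-np.radians(dy)),'dist',np.linalg.norm(d).round(3))
plan(*map(float,sys.argv[1:5]))
E
python3 plan.py .5 .2 .24 90
```

```text
t 0.1 tcp [0.2805 0.6135 0.2427] yaw 155.42 tilt 0.08 w 0.0877 F [-0.2 -0.2 -0.1] j [ 82.  21.   1.  -0. -70. -17.]
tx -0.3716 ty 0.0027 tz 0.2848 turn 1.142 dist 0.468
```

Emit:
apply_moves --deltas '[{"tx": -0.372, "tz": 0.285, "turn": 1.142}, {"tx": -0.372, "tz": 0.285, "turn": 1.142}, {"tx": -0.372, "tz": 0.285, "turn": 1.142}, {"tx": -0.372, "tz": 0.285, "turn": 1.142}, {"tx": -0.372, "tz": 0.285, "turn": 1.142}]'

```text
invalid input at $.deltas[0]: expected keys tx, ty, tz, turn, gripper
```

```bash
python3 plan.py .46 .0 .22 90
```

```text
t 0.1 tcp [0.2805 0.6135 0.2427] yaw 155.42 tilt 0.08 w 0.0877 F [-0.2 -0.2 -0.1] j [ 82.  21.   1.  -0. -70. -17.]
tx -0.4184 ty 0.0227 tz 0.4833 turn 1.142 dist 0.64
```

All keys are required.

Emit:
apply_moves --deltas '[{"tx": -0.372, "ty": 0, "tz": 0.285, "turn": 1.142, "gripper": 0.086}, {"tx": -0.372, "ty": 0, "tz": 0.285, "turn": 1.142, "gripper": 0.086}, {"tx": -0.372, "ty": 0, "tz": 0.285, "turn": 1.142, "gripper": 0.086}, {"tx": -0.372, "ty": 0, "tz": 0.285, "turn": 1.142, "gripper": 0.086}, {"tx": -0.372, "ty": 0, "tz": 0.285, "turn": 1.142, "gripper": 0.086}]' --newtons 15

```text
time_s: 0.6
tcp_pos: [0.3983, 0.3911, 0.2434]
eef_rot: [-90.0, 0.0, 112.1]
contact_force: [1.3, -0.1, -0.2]
gripper_width: 0.0859
```

```bash
python3 plan.py .46 .0 .22 90.2
```

```text
t 0.6 tcp [0.3983 0.3911 0.2434] yaw 112.13 tilt 0.02 w 0.0859 F [ 1.3 -0.1 -0.2] j [ 65.  10. -14.  -0. -66. -42.]
tx -0.3855 ty 0.0234 tz 0.0902 turn 0.383 dist 0.397
```

Emit:
apply_moves --deltas '[{"tx": -0.385, "ty": 0.023, "tz": 0.09, "turn": 0.383, "gripper": 0.086}, {"tx": -0.385, "ty": 0.023, "tz": 0.09, "turn": 0.383, "gripper": 0.086}, {"tx": -0.385, "ty": 0.023, "tz": 0.09, "turn": 0.383, "gripper": 0.086}, {"tx": -0.385, "ty": 0.023, "tz": 0.09, "turn": 0.383, "gripper": 0.086}, {"tx": -0.385, "ty": 0.023, "tz": 0.09, "turn": 0.383, "gripper": 0.086}]'

```text
time_s: 1.1
tcp_pos: [0.438, 0.1448, 0.2289]
eef_rot: [-90.0, -0.0, 90.5]
contact_force: [1.0, -0.5, 1.0]
gripper_width: 0.0861
```

```bash
python3 plan.py .434 -.158 .18 90.2
```

```text
t 1.1 tcp [0.438  0.1448 0.2289] yaw 90.53 tilt 0.01 w 0.0861 F [ 1.  -0.5  1. ] j [ 43.   1. -26.  -0. -63. -42.]
tx -0.3027 ty 0.0489 tz 0.0068 turn 0.006 dist 0.307
```

Emit:
apply_moves --deltas '[{"tx": -0.303, "ty": 0.049, "tz": 0.007, "turn": 0.006, "gripper": 0.086}, {"tx": -0.303, "ty": 0.049, "tz": 0.007, "turn": 0.006, "gripper": 0.086}, {"tx": -0.303, "ty": 0.049, "tz": 0.007, "turn": 0.006, "gripper": 0.086}, {"tx": -0.303, "ty": 0.049, "tz": 0.007, "turn": 0.006, "gripper": 0.086}, {"tx": -0.303, "ty": 0.049, "tz": 0.007, "turn": 0.006, "gripper": 0.086}]'

```text
time_s: 1.6
tcp_pos: [0.4342, -0.1019, 0.189]
eef_rot: [-90.0, -0.0, 90.2]
contact_force: [1.4, -0.0, 0.8]
gripper_width: 0.0859
```

Emit:
apply_moves --deltas '[{"tx": -0.06, "ty": 0, "tz": 0, "turn": 0, "gripper": 0.086}, {"tx": -0.06, "ty": 0, "tz": 0, "turn": 0, "gripper": 0.086}]'

```text
time_s: 1.8
tcp_pos: [0.4338, -0.1638, 0.1885]
eef_rot: [-89.9, 0.0, 89.9]
contact_force: [-0.6, 0.2, 0.1]
gripper_width: 0.0861
```

```bash
python3 plan.py .434 -.158 .033 90.2; python3 - <<'E'
from h import *
st=r.get_state();p,d=capture('wrist');cv2.imwrite('pics/w1.png',p[:,:,::-1])
E
```

```text
t 1.8 tcp [ 0.4338 -0.1638  0.1885] yaw 89.92 tilt 0.1 w 0.0861 F [-0.6  0.2  0.1] j [  4.   3. -30.   0. -57.  -4.]
tx 0.0058 ty 0.1555 tz -0.0002 turn -0.005 dist 0.156
```

View pics/w1.png

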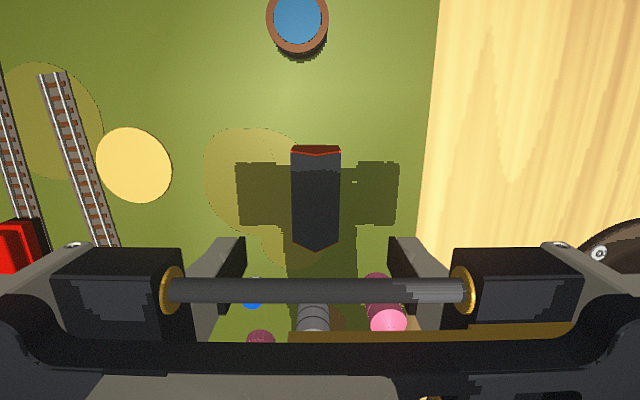

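The wrist view shows the station (columns 291–340) centred between the fingers (247–388). Descending.

Emit:
apply_moves --deltas '[{"tx": 0.006, "ty": 0.05, "tz": 0, "turn": -0.005, "gripper": 0.086}, {"tx": 0.006, "ty": 0.1, "tz": 0, "turn": -0.005, "gripper": 0.086}, {"tx": 0.006, "ty": 0.13, "tz": 0, "turn": -0.005, "gripper": 0.086}, {"tx": 0.006, "ty": 0.155, "tz": 0, "turn": -0.005, "gripper": 0.086}, {"tx": 0.006, "ty": 0.155, "tz": 0, "turn": -0.005, "gripper": 0.086}]'

```text
time_s: 2.35
tcp_pos: [0.4326, -0.1533, 0.0314]
eef_rot: [-89.6, 0.0, 90.5]
contact_force: [-1.2, -0.2, 0.3]
gripper_width: 0.0863
```

Emit:
apply_moves --deltas '[{"tx": 0, "ty": 0, "tz": 0, "turn": 0, "gripper": 0.04}, {"tx": 0, "ty": 0, "tz": 0, "turn": 0, "gripper": 0.04}, {"tx": 0, "ty": 0, "tz": 0, "turn": 0, "gripper": 0.04}, {"tx": 0, "ty": 0, "tz": 0, "turn": 0, "gripper": 0.04}, {"tx": 0, "ty": 0, "tz": 0, "turn": 0, "gripper": 0.04}]' --newtons 15

```text
time_s: 2.85
tcp_pos: [0.4353, -0.154, 0.0349]
eef_rot: [-90.1, -0.0, 90.5]
contact_force: [0.0, -0.4, -0.3]
gripper_width: 0.0515
```

Emit:
apply_moves --deltas '[{"tx": 0, "ty": 0, "tz": 0, "turn": 0, "gripper": 0.04}, {"tx": 0, "ty": -0.02, "tz": 0, "turn": 0, "gripper": 0.04}, {"tx": 0, "ty": -0.06, "tz": 0, "turn": 0, "gripper": 0.04}, {"tx": 0, "ty": -0.11, "tz": 0, "turn": 0, "gripper": 0.04}, {"tx": 0, "ty": -0.16, "tz": 0, "turn": 0, "gripper": 0.04}]'

```text
time_s: 3.35
tcp_pos: [0.434, -0.1541, 0.1957]
eef_rot: [-89.9, -0.0, 90.4]
contact_force: [2.0, 0.6, -1.7]
gripper_width: 0.0502
```

```bash
python3 plan.py .6125 .1803 .2 95.24
```

```text
t 3.35 tcp [ 0.434  -0.1541  0.1957] yaw 90.45 tilt 0.08 w 0.0502 F [ 2.   0.6 -1.7] j [  5.   2. -29.  -0. -58.  -5.]
tx 0.3330 ty -0.0043 tz -0.1811 turn -0.084 dist 0.379
```

Emit:
apply_moves --deltas '[{"tx": 0.335, "ty": 0, "tz": -0.181, "turn": -0.084, "gripper": 0.04}, {"tx": 0.335, "ty": 0, "tz": -0.181, "turn": -0.084, "gripper": 0.04}, {"tx": 0.335, "ty": 0, "tz": -0.181, "turn": -0.084, "gripper": 0.04}, {"tx": 0.335, "ty": 0, "tz": -0.181, "turn": -0.084, "gripper": 0.04}, {"tx": 0.335, "ty": 0, "tz": -0.181, "turn": -0.084, "gripper": 0.04}]'

```text
time_s: 3.85
tcp_pos: [0.5523, 0.0687, 0.1942]
eef_rot: [-90.0, -0.0, 95.3]
contact_force: [1.0, -0.9, -1.7]
gripper_width: 0.0497
```

```bash
python3 plan.py .6122 .1833 .1 95.24
```

```text
t 3.85 tcp [0.5523 0.0687 0.1942] yaw 95.27 tilt 0.01 w 0.0497 F [ 1.  -0.9 -1.7] j [ 27.  12. -18.  -0. -60. -22.]
tx 0.1086 ty 0.0942 tz -0.0702 turn 0.000 dist 0.16
```

Emit:
apply_moves --deltas '[{"tx": 0.109, "ty": 0.05, "tz": -0.07, "turn": 0, "gripper": 0.04}, {"tx": 0.109, "ty": 0.05, "tz": -0.07, "turn": 0, "gripper": 0.04}, {"tx": 0.109, "ty": 0.08, "tz": -0.07, "turn": 0, "gripper": 0.04}, {"tx": 0.109, "ty": 0.12, "tz": -0.07, "turn": 0, "gripper": 0.04}, {"tx": 0.109, "ty": 0.12, "tz": -0.07, "turn": 0, "gripper": 0.04}]'

```text
time_s: 4.35
tcp_pos: [0.6076, 0.1809, 0.0669]
eef_rot: [-89.3, 0.2, 95.3]
contact_force: [-1.1, -1.3, -1.7]
gripper_width: 0.0503
```

```bash
python3 plan.py .6122 .1833 .042 95.24
```

```text
t 4.35 tcp [0.6076 0.1809 0.0669] yaw 95.26 tilt 0.7 w 0.0503 F [-1.1 -1.3 -1.7] j [ 34.  26. -16.  -0. -49. -29.]
tx 0.0020 ty 0.0249 tz -0.0048 turn 0.000 dist 0.025
```

Emit:
apply_moves --deltas '[{"tx": 0, "ty": 0.02, "tz": 0, "turn": 0, "gripper": 0.04}, {"tx": 0, "ty": 0.027, "tz": 0, "turn": 0, "gripper": 0.04}, {"tx": 0, "ty": 0.027, "tz": 0, "turn": 0, "gripper": 0.04}]'

```text
time_s: 4.65
tcp_pos: [0.6115, 0.1812, 0.0476]
eef_rot: [-90.0, 0.0, 95.2]
contact_force: [-0.1, -0.4, -0.4]
gripper_width: 0.0501
```

```bash
python3 plan.py .6122 .1833 .0405 95.24
```

```text
t 4.65 tcp [0.6115 0.1812 0.0476] yaw 95.24 tilt 0.05 w 0.0501 F [-0.1 -0.4 -0.4] j [ 34.  27. -17.   0. -46. -29.]
tx 0.0020 ty 0.0071 tz -0.0009 turn -0.000 dist 0.007
```

Emit:
apply_moves --deltas '[{"tx": 0.002, "ty": 0.003, "tz": -0.001, "turn": 0, "gripper": 0.04}, {"tx": 0.002, "ty": 0.006, "tz": -0.001, "turn": 0, "gripper": 0.04}, {"tx": 0.002, "ty": 0.006, "tz": -0.001, "turn": 0, "gripper": 0.04}]'

```text
time_s: 4.95
tcp_pos: [0.6127, 0.184, 0.0417]
eef_rot: [-90.0, -0.0, 95.3]
contact_force: [0.2, -0.8, -0.7]
gripper_width: 0.0495
```

Emit:
apply_moves --deltas '[{"tx": 0, "ty": 0.001, "tz": 0, "turn": 0, "gripper": 0.04}, {"tx": 0, "ty": 0.001, "tz": 0, "turn": 0, "gripper": 0.075}, {"tx": 0, "ty": 0.001, "tz": 0, "turn": 0, "gripper": 0.075}, {"tx": 0, "ty": 0.001, "tz": 0, "turn": 0, "gripper": 0.075}, {"tx": 0, "ty": 0.001, "tz": 0, "turn": 0, "gripper": 0.075}]'

```text
time_s: 5.45
tcp_pos: [0.6126, 0.184, 0.0402]
eef_rot: [-90.0, 0.0, 95.3]
contact_force: [-0.1, 1.2, 0.1]
gripper_width: 0.0735
```

Emit:
apply_moves --deltas '[{"tx": 0, "ty": -0.03, "tz": 0, "turn": 0, "gripper": 0.075}, {"tx": 0, "ty": -0.07, "tz": 0, "turn": 0, "gripper": 0.075}, {"tx": 0, "ty": -0.12, "tz": 0, "turn": 0, "gripper": 0.075}, {"tx": 0, "ty": -0.16, "tz": 0, "turn": 0, "gripper": 0.08}, {"tx": 0, "ty": -0.16, "tz": 0, "turn": 0, "gripper": 0.08}]'

```text
time_s: 5.95
tcp_pos: [0.6156, 0.1852, 0.2075]
eef_rot: [-90.6, -0.2, 95.3]
contact_force: [0.3, -0.1, 0.5]
gripper_width: 0.0795
```

```bash
python3 plan.py .467 .308 .19 180; python3 plan.py .434 .161 .19 72.7
```

```text
t 5.95 tcp [0.6156 0.1852 0.2075] yaw 95.33 tilt 0.64 w 0.0795 F [ 0.3 -0.1  0.5] j [ 34.  19.  -7.   0. -64. -29.]
tx 0.1361 ty 0.0175 tz 0.1366 turn -1.478 dist 0.194
t 5.95 tcp [0.6156 0.1852 0.2075] yaw 95.33 tilt 0.64 w 0.0795 F [ 0.3 -0.1  0.5] j [ 34.  19.  -7.   0. -64. -29.]
tx -0.0072 ty 0.0175 tz 0.1831 turn 0.395 dist 0.184
```

Emit:
apply_moves --deltas '[{"tx": -0.007, "ty": 0.015, "tz": 0.183, "turn": 0.395, "gripper": 0.086}, {"tx": -0.007, "ty": 0.015, "tz": 0.183, "turn": 0.395, "gripper": 0.086}, {"tx": -0.007, "ty": 0.015, "tz": 0.183, "turn": 0.395, "gripper": 0.086}, {"tx": -0.007, "ty": 0.015, "tz": 0.183, "turn": 0.395, "gripper": 0.086}, {"tx": -0.007, "ty": 0.015, "tz": 0.183, "turn": 0.395, "gripper": 0.086}]'

```text
time_s: 6.45
tcp_pos: [0.4272, 0.1588, 0.1851]
eef_rot: [-89.9, -0.0, 72.7]
contact_force: [0.9, 0.6, 0.0]
gripper_width: 0.0859
```

```bash
python3 plan.py .434 .161 .033 72.7; python3 - <<'E'
from h import *
p,d=capture('wrist');cv2.imwrite('pics/w2.png',p[:,:,::-1])
p,d=capture('top');cv2.imwrite('pics/top1.png',p[:,:,::-1]);np.savez('top1.npz',p=p,d=d)
E
```

```text
t 6.45 tcp [0.4272 0.1588 0.1851] yaw 72.68 tilt 0.06 w 0.0859 F [0.9 0.6 0. ] j [ 45.   2. -31.  -0. -57. -63.]
tx 0.0042 ty 0.1521 tz -0.0058 turn -0.000 dist 0.152
```

View pics/w2.png

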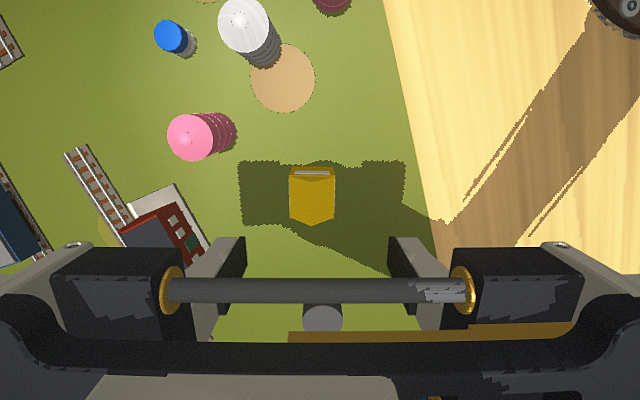

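View pics/top1.png

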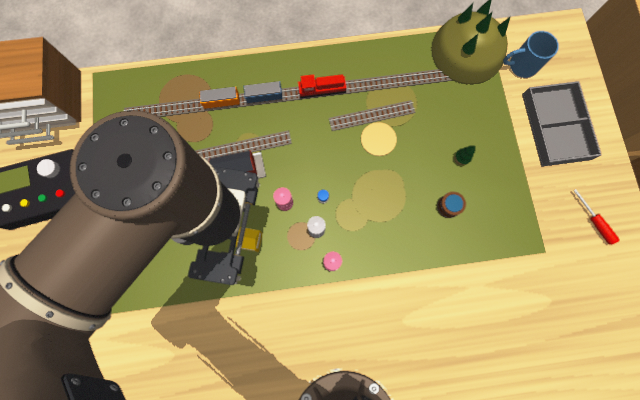

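The cabin (289–335) sits nearly centred between the fingers, and the station stands on the platform. Descending on the cabin.

Emit:
apply_moves --deltas '[{"tx": 0.003, "ty": 0.04, "tz": -0.004, "turn": 0, "gripper": 0.086}, {"tx": 0.003, "ty": 0.09, "tz": -0.004, "turn": 0, "gripper": 0.086}, {"tx": 0.003, "ty": 0.13, "tz": -0.004, "turn": 0, "gripper": 0.086}, {"tx": 0.003, "ty": 0.15, "tz": -0.004, "turn": 0, "gripper": 0.086}, {"tx": 0.003, "ty": 0.15, "tz": -0.004, "turn": 0, "gripper": 0.086}]'

```text
time_s: 7.05
tcp_pos: [0.4351, 0.1607, 0.0322]
eef_rot: [-89.8, 0.3, 72.6]
contact_force: [0.4, -0.4, 0.6]
gripper_width: 0.0858
```

Emit:
apply_moves --deltas '[{"tx": 0, "ty": 0, "tz": 0, "turn": 0, "gripper": 0.036}, {"tx": 0, "ty": 0, "tz": 0, "turn": 0, "gripper": 0.036}, {"tx": 0, "ty": 0, "tz": 0, "turn": 0, "gripper": 0.036}, {"tx": 0, "ty": 0, "tz": 0, "turn": 0, "gripper": 0.036}, {"tx": 0, "ty": 0, "tz": 0, "turn": 0, "gripper": 0.036}]'

```text
time_s: 7.55
tcp_pos: [0.436, 0.1621, 0.0359]
eef_rot: [-90.0, -0.1, 72.6]
contact_force: [0.1, 0.8, -0.2]
gripper_width: 0.0516
```

Emit:
apply_moves --deltas '[{"tx": 0, "ty": 0, "tz": 0, "turn": 0, "gripper": 0.036}, {"tx": 0, "ty": -0.02, "tz": 0, "turn": 0, "gripper": 0.036}, {"tx": 0, "ty": -0.06, "tz": 0, "turn": 0, "gripper": 0.036}, {"tx": 0, "ty": -0.11, "tz": 0, "turn": 0, "gripper": 0.036}, {"tx": 0, "ty": -0.16, "tz": 0, "turn": 0, "gripper": 0.036}]'

```text
time_s: 8.05
tcp_pos: [0.435, 0.1613, 0.1968]
eef_rot: [-90.0, 0.0, 72.6]
contact_force: [1.6, 1.6, -0.7]
gripper_width: 0.0461
```

```bash
python3 plan.py .629 .0 .19 90
```

```text
t 8.05 tcp [0.435  0.1613 0.1968] yaw 72.64 tilt 0.06 w 0.0461 F [ 1.6  1.6 -0.7] j [ 45.   3. -29.  -0. -59. -62.]
tx -0.0961 ty 0.0068 tz -0.2332 turn -0.303 dist 0.252
```

Emit:
apply_moves --deltas '[{"tx": -0.096, "ty": 0, "tz": -0.233, "turn": -0.303, "gripper": 0.036}, {"tx": -0.096, "ty": 0, "tz": -0.233, "turn": -0.303, "gripper": 0.036}, {"tx": -0.096, "ty": 0, "tz": -0.233, "turn": -0.303, "gripper": 0.036}, {"tx": -0.096, "ty": 0, "tz": -0.233, "turn": -0.303, "gripper": 0.036}, {"tx": -0.096, "ty": 0, "tz": -0.233, "turn": -0.303, "gripper": 0.036}]'

```text
time_s: 8.55
tcp_pos: [0.6172, 0.0104, 0.1951]
eef_rot: [-90.0, -0.0, 90.0]
contact_force: [1.0, 2.1, 0.2]
gripper_width: 0.0455
```

Emit:
apply_moves --deltas '[{"tx": 0, "ty": 0, "tz": 0, "turn": 0, "gripper": 0.036}, {"tx": 0, "ty": 0.04, "tz": 0, "turn": 0, "gripper": 0.036}, {"tx": 0, "ty": 0.08, "tz": 0, "turn": 0, "gripper": 0.036}, {"tx": 0, "ty": 0.11, "tz": 0, "turn": 0, "gripper": 0.036}, {"tx": 0, "ty": 0.12, "tz": 0, "turn": 0, "gripper": 0.036}]'

```text
time_s: 9.05
tcp_pos: [0.6136, 0.0114, 0.0717]
eef_rot: [-89.7, 0.1, 90.0]
contact_force: [-0.1, 0.1, -0.9]
gripper_width: 0.0459
```

```bash
python3 plan.py .629 .0 .038 90
```

```text
t 9.05 tcp [0.6136 0.0114 0.0717] yaw 89.96 tilt 0.33 w 0.0459 F [-0.1  0.1 -0.9] j [ 19.  24. -19.  -0. -47. -19.]
tx -0.0114 ty 0.0337 tz -0.0154 turn -0.001 dist 0.039
```

Emit:
apply_moves --deltas '[{"tx": -0.011, "ty": 0.005, "tz": -0.014, "turn": 0, "gripper": 0.036}, {"tx": -0.011, "ty": 0.02, "tz": -0.014, "turn": 0, "gripper": 0.036}, {"tx": -0.011, "ty": 0.031, "tz": -0.014, "turn": 0, "gripper": 0.036}, {"tx": -0.011, "ty": 0.031, "tz": -0.014, "turn": 0, "gripper": 0.036}]'

```text
time_s: 9.45
tcp_pos: [0.6296, 0.0006, 0.0434]
eef_rot: [-89.9, 0.0, 90.0]
contact_force: [0.2, -0.1, 0.2]
gripper_width: 0.0461
```

```bash
python3 plan.py .629 .0 .0355 90
```

```text
t 9.45 tcp [6.296e-01 6.000e-04 4.340e-02] yaw 89.98 tilt 0.09 w 0.0461 F [ 0.2 -0.1  0.2] j [ 18.  27. -18.  -0. -45. -18.]
tx -0.0006 ty 0.0079 tz 0.0006 turn -0.000 dist 0.008
```

Emit:
apply_moves --deltas '[{"tx": 0, "ty": 0.004, "tz": 0, "turn": 0, "gripper": 0.036}, {"tx": 0, "ty": 0.008, "tz": 0, "turn": 0, "gripper": 0.036}, {"tx": 0, "ty": 0.008, "tz": 0, "turn": 0, "gripper": 0.036}]'

```text
time_s: 9.75
tcp_pos: [0.63, 0.001, 0.0362]
eef_rot: [-90.0, -0.0, 90.0]
contact_force: [-0.3, 0.4, 0.4]
gripper_width: 0.0458
```

Emit:
apply_moves --deltas '[{"tx": 0, "ty": 0, "tz": 0, "turn": 0, "gripper": 0.075}, {"tx": 0, "ty": 0, "tz": 0, "turn": 0, "gripper": 0.075}, {"tx": 0, "ty": 0, "tz": 0, "turn": 0, "gripper": 0.075}, {"tx": 0, "ty": -0.02, "tz": 0, "turn": 0, "gripper": 0.075}, {"tx": 0, "ty": -0.06, "tz": 0, "turn": 0, "gripper": 0.075}]'

```text
time_s: 10.25
tcp_pos: [0.6278, 0.0004, 0.0938]
eef_rot: [-89.6, 0.1, 90.0]
contact_force: [0.9, 0.4, -1.3]
gripper_width: 0.0737
```

Emit:
apply_moves --deltas '[{"tx": 0, "ty": -0.05, "tz": 0, "turn": 0, "gripper": 0.075}, {"tx": 0, "ty": -0.1, "tz": 0, "turn": 0, "gripper": 0.075}]'

```text
time_s: 10.45
tcp_pos: [0.6296, 0.0007, 0.1978]
eef_rot: [-90.0, 0.0, 90.0]
contact_force: [1.9, 0.3, -0.3]
gripper_width: 0.0748
```

```bash
python3 plan.py .438 .002 .19 160
```

```text
t 10.45 tcp [0.6296 0.0007 0.1978] yaw 90.01 tilt 0.05 w 0.0748 F [ 1.9  0.3 -0.3] j [ 18.  18.  -9.   0. -63. -18.]
tx 0.0013 ty 0.0078 tz 0.1916 turn -1.222 dist 0.192
```

Emit:
apply_moves --deltas '[{"tx": 0, "ty": -0.01, "tz": 0.19, "turn": -1.57, "gripper": 0.08}, {"tx": 0, "ty": -0.01, "tz": 0.19, "turn": -1.57, "gripper": 0.08}, {"tx": 0, "ty": -0.01, "tz": 0.19, "turn": -1.57, "gripper": 0.08}, {"tx": 0, "ty": -0.01, "tz": 0.19, "turn": -1.57, "gripper": 0.08}, {"tx": 0, "ty": -0.01, "tz": 0.19, "turn": -1.57, "gripper": 0.08}]'

```text
time_s: 10.95
tcp_pos: [0.4357, 0.0002, 0.207]
eef_rot: [-90.1, -0.0, 133.3]
contact_force: [1.4, 0.6, 1.6]
gripper_width: 0.0801
```

```bash
python3 plan.py .438 .002 .19 180
```

```text
t 10.95 tcp [4.357e-01 2.000e-04 2.070e-01] yaw 133.35 tilt 0.11 w 0.0801 F [1.4 0.6 1.6] j [ 26.  -1. -31.  -0. -60.  17.]
tx -0.0003 ty 0.0170 tz -0.0029 turn -0.814 dist 0.017
```

Emit:
apply_moves --deltas '[{"tx": 0, "ty": 0.01, "tz": -0.003, "turn": -0.814, "gripper": 0.08}, {"tx": 0, "ty": 0.01, "tz": -0.003, "turn": -0.814, "gripper": 0.08}, {"tx": 0, "ty": 0.01, "tz": -0.003, "turn": -0.814, "gripper": 0.08}, {"tx": 0, "ty": 0.01, "tz": -0.003, "turn": -0.814, "gripper": 0.08}, {"tx": 0, "ty": 0.01, "tz": -0.003, "turn": -0.814, "gripper": 0.08}]'

```text
time_s: 11.45
tcp_pos: [0.4422, 0.003, 0.1965]
eef_rot: [-90.0, 0.0, 176.3]
contact_force: [-0.8, 0.8, -0.4]
gripper_width: 0.08
```

Emit:
apply_moves --deltas '[{"tx": 0, "ty": 0, "tz": 0, "turn": -0.06, "gripper": 0.08}, {"tx": 0, "ty": 0, "tz": 0, "turn": -0.06, "gripper": 0.08}]'

```text
time_s: 11.65
tcp_pos: [0.4422, 0.0029, 0.1964]
eef_rot: [-90.0, 0.0, 179.4]
contact_force: [-0.2, -0.7, -0.3]
gripper_width: 0.0803
```

```bash
python3 plan.py .438 .002 .053 180; python3 - <<'E'
from h import *
p,d=capture('wrist');cv2.imwrite('pics/w3.png',p[:,:,::-1])
E
```

```text
t 11.65 tcp [0.4422 0.0029 0.1964] yaw 179.42 tilt 0.03 w 0.0803 F [-0.2 -0.7 -0.3] j [ 26.   0. -31.  -0. -58.  63.]
tx 0.0042 ty 0.1434 tz 0.0010 turn -0.010 dist 0.143
```

View pics/w3.png

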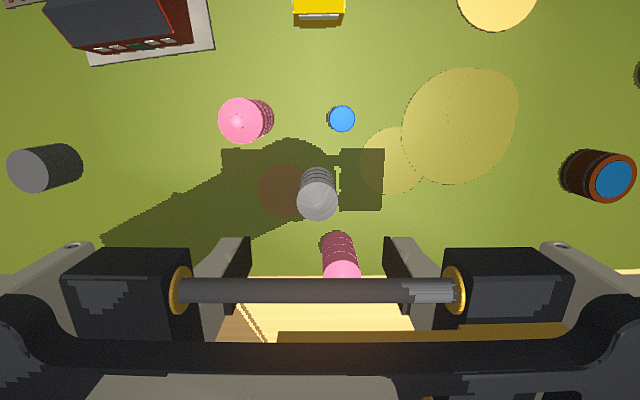

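The silver silo at (317,195) is centred between the fingers (250–385). The pink ones are off to the sides. Descending.

Emit:
apply_moves --deltas '[{"tx": 0.004, "ty": 0.04, "tz": 0.001, "turn": -0.01, "gripper": 0.08}, {"tx": 0.004, "ty": 0.085, "tz": 0.001, "turn": -0.01, "gripper": 0.08}, {"tx": 0.004, "ty": 0.125, "tz": 0.001, "turn": -0.01, "gripper": 0.08}, {"tx": 0.004, "ty": 0.142, "tz": 0.001, "turn": -0.01, "gripper": 0.08}, {"tx": 0.004, "ty": 0.142, "tz": 0.001, "turn": -0.01, "gripper": 0.08}]'

```text
time_s: 12.2
tcp_pos: [0.4366, 0.0012, 0.0521]
eef_rot: [-89.9, -0.3, 179.8]
contact_force: [-0.4, -0.8, 0.2]
gripper_width: 0.0804
```

Emit:
apply_moves --deltas '[{"tx": 0, "ty": 0, "tz": 0, "turn": 0, "gripper": 0.03}, {"tx": 0, "ty": 0, "tz": 0, "turn": 0, "gripper": 0.03}, {"tx": 0, "ty": 0, "tz": 0, "turn": 0, "gripper": 0.03}, {"tx": 0, "ty": 0, "tz": 0, "turn": 0, "gripper": 0.03}, {"tx": 0, "ty": 0, "tz": 0, "turn": 0, "gripper": 0.03}]'

```text
time_s: 12.7
tcp_pos: [0.4386, 0.0021, 0.0548]
eef_rot: [-90.0, 0.1, 179.9]
contact_force: [-0.8, 1.4, -0.3]
gripper_width: 0.0458
```

Emit:
apply_moves --deltas '[{"tx": 0, "ty": 0, "tz": 0, "turn": 0, "gripper": 0.03}, {"tx": 0, "ty": 0, "tz": 0, "turn": 0, "gripper": 0.03}]'

```text
time_s: 12.9
tcp_pos: [0.4385, 0.0021, 0.0545]
eef_rot: [-90.0, 0.0, 180.0]
contact_force: [-0.5, 1.6, 4.2]
gripper_width: 0.0397
```

Emit:
apply_moves --deltas '[{"tx": 0, "ty": -0.02, "tz": 0, "turn": 0, "gripper": 0.03}, {"tx": 0, "ty": -0.06, "tz": 0, "turn": 0, "gripper": 0.03}, {"tx": 0, "ty": -0.11, "tz": 0, "turn": 0, "gripper": 0.03}, {"tx": 0, "ty": -0.16, "tz": 0, "turn": 0, "gripper": 0.03}, {"tx": 0, "ty": -0.17, "tz": 0, "turn": 0, "gripper": 0.03}]'

```text
time_s: 13.4
tcp_pos: [0.4408, 0.0026, 0.2298]
eef_rot: [-90.1, 0.5, 180.0]
contact_force: [0.5, 1.0, -1.0]
gripper_width: 0.0399
```

```bash
python3 plan.py .5475 .1745 .21 185
```

```text
t 13.4 tcp [0.4408 0.0026 0.2298] yaw 180.0 tilt 0.52 w 0.0399 F [ 0.5  1.  -1. ] j [ 26.  -2. -29.   0. -63.  64.]
tx -0.1067 ty 0.0198 tz -0.1720 turn -0.087 dist 0.203
```

Emit:
apply_moves --deltas '[{"tx": -0.107, "ty": 0.02, "tz": -0.172, "turn": -0.087, "gripper": 0.03}, {"tx": -0.107, "ty": 0.02, "tz": -0.172, "turn": -0.087, "gripper": 0.03}, {"tx": -0.107, "ty": 0.02, "tz": -0.172, "turn": -0.087, "gripper": 0.03}, {"tx": -0.107, "ty": 0.02, "tz": -0.172, "turn": -0.087, "gripper": 0.03}, {"tx": -0.107, "ty": 0.02, "tz": -0.172, "turn": -0.087, "gripper": 0.03}]'

```text
time_s: 13.9
tcp_pos: [0.5473, 0.1778, 0.2017]
eef_rot: [-89.9, -0.1, -174.9]
contact_force: [-1.5, -0.6, -2.1]
gripper_width: 0.0396
```

Emit:
apply_moves --deltas '[{"tx": 0, "ty": 0.02, "tz": 0, "turn": 0, "gripper": 0.03}, {"tx": 0, "ty": 0.06, "tz": 0, "turn": 0, "gripper": 0.03}, {"tx": 0, "ty": 0.1, "tz": 0, "turn": 0, "gripper": 0.03}, {"tx": 0, "ty": 0.12, "tz": 0, "turn": 0, "gripper": 0.03}, {"tx": 0, "ty": 0.12, "tz": 0, "turn": 0, "gripper": 0.03}]'

```text
time_s: 14.4
tcp_pos: [0.543, 0.1723, 0.0804]
eef_rot: [-89.8, -0.4, -175.1]
contact_force: [-0.4, -0.4, -0.2]
gripper_width: 0.0398
```

```bash
python3 plan.py .5475 .1745 .0545 185
```

```text
t 14.4 tcp [0.543  0.1723 0.0804] yaw -175.11 tilt 0.42 w 0.0398 F [-0.4 -0.4 -0.2] j [ 37.  20. -24.  -0. -46.  58.]
tx -0.0047 ty 0.0259 tz -0.0018 turn -0.002 dist 0.026
```

Emit:
apply_moves --deltas '[{"tx": -0.002, "ty": 0.01, "tz": 0, "turn": 0, "gripper": 0.03}, {"tx": -0.002, "ty": 0.02, "tz": 0, "turn": 0, "gripper": 0.03}, {"tx": -0.002, "ty": 0.022, "tz": 0, "turn": 0, "gripper": 0.03}, {"tx": -0.002, "ty": 0.022, "tz": 0, "turn": 0, "gripper": 0.03}]'

```text
time_s: 14.8
tcp_pos: [0.5474, 0.174, 0.0623]
eef_rot: [-90.0, 0.0, -175.1]
contact_force: [-0.4, 0.5, -1.2]
gripper_width: 0.0397
```

```bash
python3 plan.py .5475 .1745 .0545 185
```

```text
t 14.8 tcp [0.5474 0.174  0.0623] yaw -175.07 tilt 0.01 w 0.0397 F [-0.4  0.5 -1.2] j [ 37.  22. -25.   0. -44.  58.]
tx -0.0001 ty 0.0078 tz -0.0005 turn -0.001 dist 0.008
```

Emit:
apply_moves --deltas '[{"tx": 0, "ty": 0.004, "tz": 0, "turn": 0, "gripper": 0.03}, {"tx": 0, "ty": 0.008, "tz": 0, "turn": 0, "gripper": 0.03}, {"tx": 0, "ty": 0.008, "tz": 0, "turn": 0, "gripper": 0.03}]'

```text
time_s: 15.1
tcp_pos: [0.5476, 0.1744, 0.0543]
eef_rot: [-90.0, 0.0, -175.0]
contact_force: [-0.4, -0.7, -0.4]
gripper_width: 0.0397
```

Emit:
apply_moves --deltas '[{"tx": 0, "ty": 0, "tz": 0, "turn": 0, "gripper": 0.065}, {"tx": 0, "ty": 0, "tz": 0, "turn": 0, "gripper": 0.065}, {"tx": 0, "ty": 0, "tz": 0, "turn": 0, "gripper": 0.065}, {"tx": 0, "ty": -0.02, "tz": 0, "turn": 0, "gripper": 0.065}, {"tx": 0, "ty": -0.06, "tz": 0, "turn": 0, "gripper": 0.065}]'

```text
time_s: 15.6
tcp_pos: [0.5454, 0.1728, 0.1119]
eef_rot: [-89.8, -0.3, -175.1]
contact_force: [0.3, 0.9, -0.8]
gripper_width: 0.0647
```

Emit:
apply_moves --deltas '[{"tx": 0, "ty": -0.04, "tz": 0, "turn": 0, "gripper": 0.08}, {"tx": 0, "ty": -0.08, "tz": 0, "turn": 0, "gripper": 0.08}]'

```text
time_s: 15.8
tcp_pos: [0.5471, 0.1738, 0.1956]
eef_rot: [-90.0, -0.0, -175.1]
contact_force: [1.1, -0.3, -0.1]
gripper_width: 0.0756
```

```bash
python3 plan.py .467 .308 .19 180
```

```text
t 15.8 tcp [0.5471 0.1738 0.1956] yaw -175.06 tilt 0.03 w 0.0756 F [ 1.1 -0.3 -0.1] j [ 37.  13. -16.   0. -61.  58.]
tx 0.0682 ty 0.0056 tz -0.1406 turn 0.086 dist 0.156
```

Now the pier.

Emit:
apply_moves --deltas '[{"tx": 0.068, "ty": 0, "tz": -0.141, "turn": 0.086, "gripper": 0.086}, {"tx": 0.068, "ty": 0, "tz": -0.141, "turn": 0.086, "gripper": 0.086}, {"tx": 0.068, "ty": 0, "tz": -0.141, "turn": 0.086, "gripper": 0.086}, {"tx": 0.068, "ty": 0, "tz": -0.141, "turn": 0.086, "gripper": 0.086}, {"tx": 0.068, "ty": 0, "tz": -0.141, "turn": 0.086, "gripper": 0.086}]'

```text
time_s: 16.3
tcp_pos: [0.4666, 0.3099, 0.1942]
eef_rot: [-90.0, 0.0, -179.8]
contact_force: [0.2, 0.0, -0.1]
gripper_width: 0.0859
```

```bash
python3 plan.py .467 .308 .026 180; python3 - <<'E'
from h import *
p,d=capture('wrist');cv2.imwrite('pics/w4.png',p[:,:,::-1])
E
```

```text
t 16.3 tcp [0.4666 0.3099 0.1942] yaw -179.82 tilt 0.0 w 0.0859 F [ 0.2  0.  -0.1] j [ 54.  12. -18.  -0. -60.  37.]
tx -0.0004 ty 0.1682 tz 0.0019 turn 0.003 dist 0.168
```

View pics/w4.png

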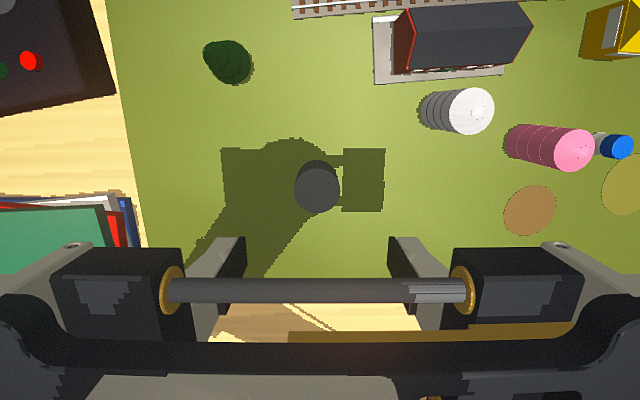

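The pier at (317,187) is centred between the jaws, and the pine at (228,62) is clear. The station and silo are standing upright.

Emit:
apply_moves --deltas '[{"tx": 0, "ty": 0.04, "tz": 0.001, "turn": 0, "gripper": 0.086}, {"tx": 0, "ty": 0.085, "tz": 0.001, "turn": 0, "gripper": 0.086}, {"tx": 0, "ty": 0.13, "tz": 0.001, "turn": 0, "gripper": 0.086}, {"tx": 0, "ty": 0.165, "tz": 0.001, "turn": 0, "gripper": 0.086}, {"tx": 0, "ty": 0.168, "tz": 0.001, "turn": 0, "gripper": 0.086}]'

```text
time_s: 16.85
tcp_pos: [0.466, 0.3037, 0.0219]
eef_rot: [-89.6, -0.3, 179.9]
contact_force: [-0.4, -1.1, -0.3]
gripper_width: 0.0862
```

Emit:
apply_moves --deltas '[{"tx": 0, "ty": 0, "tz": 0, "turn": 0, "gripper": 0.036}, {"tx": 0, "ty": 0, "tz": 0, "turn": 0, "gripper": 0.036}, {"tx": 0, "ty": 0, "tz": 0, "turn": 0, "gripper": 0.036}, {"tx": 0, "ty": 0, "tz": 0, "turn": 0, "gripper": 0.036}, {"tx": 0, "ty": 0, "tz": 0, "turn": 0, "gripper": 0.036}]'

```text
time_s: 17.35
tcp_pos: [0.4679, 0.3082, 0.0273]
eef_rot: [-90.1, 0.1, -180.0]
contact_force: [-0.4, 1.6, 1.8]
gripper_width: 0.0515
```

Emit:
apply_moves --deltas '[{"tx": 0, "ty": 0, "tz": 0, "turn": 0, "gripper": 0.036}, {"tx": 0, "ty": 0, "tz": 0, "turn": 0, "gripper": 0.036}]'

```text
time_s: 17.55
tcp_pos: [0.468, 0.3085, 0.0272]
eef_rot: [-90.1, 0.1, -180.0]
contact_force: [-1.0, 0.0, 6.4]
gripper_width: 0.0473
```

Emit:
apply_moves --deltas '[{"tx": 0, "ty": -0.02, "tz": 0, "turn": 0, "gripper": 0.036}, {"tx": 0, "ty": -0.06, "tz": 0, "turn": 0, "gripper": 0.036}, {"tx": 0, "ty": -0.11, "tz": 0, "turn": 0, "gripper": 0.036}, {"tx": 0, "ty": -0.16, "tz": 0, "turn": 0, "gripper": 0.036}, {"tx": 0, "ty": -0.2, "tz": 0, "turn": 0, "gripper": 0.036}]'

```text
time_s: 18.05
tcp_pos: [0.4675, 0.3077, 0.2292]
eef_rot: [-90.1, 0.1, -180.0]
contact_force: [0.3, -0.1, -1.4]
gripper_width: 0.0474
```

```bash
python3 plan.py .6455 -.1845 .22 150
```

```text
t 18.05 tcp [0.4675 0.3077 0.2292] yaw -179.97 tilt 0.1 w 0.0474 F [ 0.3 -0.1 -1.4] j [ 53.  10. -15.   0. -64.  37.]
tx -0.1778 ty 0.0092 tz 0.4922 turn 0.524 dist 0.523
```

Emit:
apply_moves --deltas '[{"tx": -0.178, "ty": 0, "tz": 0.492, "turn": 0.436, "gripper": 0.036}, {"tx": -0.178, "ty": 0, "tz": 0.492, "turn": 0.436, "gripper": 0.036}, {"tx": -0.178, "ty": 0, "tz": 0.492, "turn": 0.436, "gripper": 0.036}, {"tx": -0.178, "ty": 0, "tz": 0.492, "turn": 0.436, "gripper": 0.036}, {"tx": -0.178, "ty": 0, "tz": 0.492, "turn": 0.436, "gripper": 0.036}]'

```text
time_s: 18.55
tcp_pos: [0.5524, 0.0708, 0.2261]
eef_rot: [-90.0, -0.0, 155.0]
contact_force: [1.2, 0.5, -1.3]
gripper_width: 0.0476
```

```bash
python3 plan.py .6455 -.1845 .19 155
```

```text
t 18.55 tcp [0.5524 0.0708 0.2261] yaw 155.05 tilt 0.02 w 0.0476 F [ 1.2  0.5 -1.3] j [ 27.  10. -16.  -0. -64.  38.]
tx -0.1921 ty 0.0361 tz 0.1922 turn 0.001 dist 0.274
```

Emit:
apply_moves --deltas '[{"tx": -0.192, "ty": 0.03, "tz": 0.192, "turn": 0, "gripper": 0.036}, {"tx": -0.192, "ty": 0.03, "tz": 0.192, "turn": 0, "gripper": 0.036}, {"tx": -0.192, "ty": 0.03, "tz": 0.192, "turn": 0, "gripper": 0.036}, {"tx": -0.192, "ty": 0.03, "tz": 0.192, "turn": 0, "gripper": 0.036}, {"tx": -0.192, "ty": 0.03, "tz": 0.192, "turn": 0, "gripper": 0.036}]'

```text
time_s: 19.05
tcp_pos: [0.6377, -0.1627, 0.1981]
eef_rot: [-90.0, -0.1, 155.0]
contact_force: [1.2, 0.2, -1.3]
gripper_width: 0.0477
```

```bash
python3 plan.py .6455 -.1845 .06 155
```

```text
t 19.05 tcp [ 0.6377 -0.1627  0.1981] yaw 155.04 tilt 0.05 w 0.0477 F [ 1.2  0.2 -1.3] j [  3.  21.  -5.  -0. -64.  62.]
tx -0.0163 ty 0.1381 tz 0.0164 turn 0.001 dist 0.14
```

Emit:
apply_moves --deltas '[{"tx": -0.016, "ty": 0.02, "tz": 0.016, "turn": 0, "gripper": 0.036}, {"tx": -0.016, "ty": 0.06, "tz": 0.016, "turn": 0, "gripper": 0.036}, {"tx": -0.016, "ty": 0.1, "tz": 0.016, "turn": 0, "gripper": 0.036}, {"tx": -0.016, "ty": 0.135, "tz": 0.016, "turn": 0, "gripper": 0.036}, {"tx": -0.016, "ty": 0.135, "tz": 0.016, "turn": 0, "gripper": 0.036}]'

```text
time_s: 19.55
tcp_pos: [0.6411, -0.1818, 0.0578]
eef_rot: [-89.8, -0.6, 154.9]
contact_force: [0.1, -0.1, -2.6]
gripper_width: 0.0476
```

Emit:
apply_moves --deltas '[{"tx": 0, "ty": 0.01, "tz": 0, "turn": 0, "gripper": 0.036}, {"tx": 0, "ty": 0.015, "tz": 0, "turn": 0, "gripper": 0.036}, {"tx": 0, "ty": 0.015, "tz": 0, "turn": 0, "gripper": 0.036}]'

```text
time_s: 19.85
tcp_pos: [0.646, -0.182, 0.0496]
eef_rot: [-90.0, 0.1, 155.0]
contact_force: [0.3, -0.5, -1.7]
gripper_width: 0.0477
```

```bash
python3 plan.py .6455 -.1845 .0315 155
```

```text
t 19.85 tcp [ 0.646  -0.182   0.0496] yaw 155.04 tilt 0.07 w 0.0477 F [ 0.3 -0.5 -1.7] j [  1.  30. -12.  -0. -48.  64.]
tx -0.0006 ty 0.0181 tz 0.0025 turn 0.001 dist 0.018
```

Emit:
apply_moves --deltas '[{"tx": -0.001, "ty": 0.006, "tz": 0.0025, "turn": 0, "gripper": 0.036}, {"tx": -0.001, "ty": 0.012, "tz": 0.0025, "turn": 0, "gripper": 0.036}, {"tx": -0.001, "ty": 0.017, "tz": 0.0025, "turn": 0, "gripper": 0.036}, {"tx": -0.001, "ty": 0.018, "tz": 0.0025, "turn": 0, "gripper": 0.036}, {"tx": -0.001, "ty": 0.018, "tz": 0.0025, "turn": 0, "gripper": 0.036}]'

```text
time_s: 20.35
tcp_pos: [0.6453, -0.1849, 0.031]
eef_rot: [-90.0, 0.0, 155.0]
contact_force: [-1.0, 0.4, 3.6]
gripper_width: 0.0479
```

Emit:
apply_moves --deltas '[{"tx": 0, "ty": 0, "tz": 0, "turn": 0, "gripper": 0.07}, {"tx": 0, "ty": 0, "tz": 0, "turn": 0, "gripper": 0.07}, {"tx": 0, "ty": 0, "tz": 0, "turn": 0, "gripper": 0.07}, {"tx": 0, "ty": -0.02, "tz": 0, "turn": 0, "gripper": 0.07}, {"tx": 0, "ty": -0.06, "tz": 0, "turn": 0, "gripper": 0.07}]'

```text
time_s: 20.85
tcp_pos: [0.643, -0.1846, 0.0877]
eef_rot: [-89.9, -0.4, 155.0]
contact_force: [1.1, -0.4, 0.4]
gripper_width: 0.0694
```

Emit:
apply_moves --deltas '[{"tx": 0, "ty": -0.04, "tz": 0, "turn": 0, "gripper": 0.086}, {"tx": 0, "ty": -0.09, "tz": 0, "turn": 0, "gripper": 0.086}]'

```text
time_s: 21.05
tcp_pos: [0.6443, -0.1846, 0.1807]
eef_rot: [-89.9, -0.2, 155.0]
contact_force: [1.6, 0.2, 0.8]
gripper_width: 0.0812
```

```bash
python3 plan.py .45 -.3235 .18 155
```

```text
t 21.05 tcp [ 0.6443 -0.1846  0.1807] yaw 155.02 tilt 0.17 w 0.0812 F [1.6 0.2 0.8] j [  1.  23.  -5.  -0. -63.  64.]
tx 0.1175 ty 0.0007 tz 0.2079 turn 0.000 dist 0.239
```

Emit:
apply_moves --deltas '[{"tx": 0.117, "ty": -0.005, "tz": 0.208, "turn": 0, "gripper": 0.087}, {"tx": 0.117, "ty": -0.005, "tz": 0.208, "turn": 0, "gripper": 0.087}, {"tx": 0.117, "ty": -0.005, "tz": 0.208, "turn": 0, "gripper": 0.087}, {"tx": 0.117, "ty": -0.005, "tz": 0.208, "turn": 0, "gripper": 0.087}, {"tx": 0.117, "ty": -0.005, "tz": 0.208, "turn": 0, "gripper": 0.087}]'

```text
time_s: 21.55
tcp_pos: [0.4492, -0.325, 0.186]
eef_rot: [-90.0, 0.0, 155.0]
contact_force: [-0.1, -0.3, 0.2]
gripper_width: 0.0871
```

Emit:
apply_moves --deltas '[{"tx": 0, "ty": 0, "tz": 0, "turn": 0, "gripper": 0.087}, {"tx": 0, "ty": 0, "tz": 0, "turn": 0, "gripper": 0.087}]'

```text
time_s: 21.75
tcp_pos: [0.451, -0.3246, 0.1861]
eef_rot: [-90.0, 0.1, 154.9]
contact_force: [0.1, -0.1, 0.5]
gripper_width: 0.0871
```

```bash
python3 plan.py .45 -.3235 .024 155; python3 - <<'E'
from h import *
p,d=capture('wrist');cv2.imwrite('pics/w5.png',p[:,:,::-1])
p,d=capture('top');cv2.imwrite('pics/top2.png',p[:,:,::-1]);np.savez('top2.npz',p=p,d=d)
E
```

```text
t 21.75 tcp [ 0.451  -0.3246  0.1861] yaw 154.93 tilt 0.06 w 0.0871 F [ 0.1 -0.1  0.5] j [-16.  12. -19.  -0. -59.  80.]
tx 0.0014 ty 0.1621 tz -0.0006 turn -0.001 dist 0.162
```

View pics/w5.png

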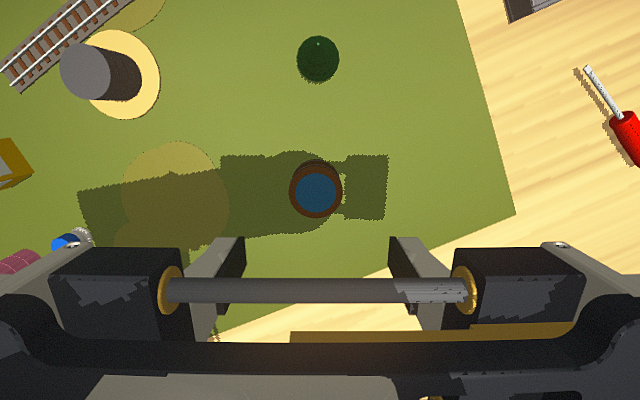

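View pics/top2.png

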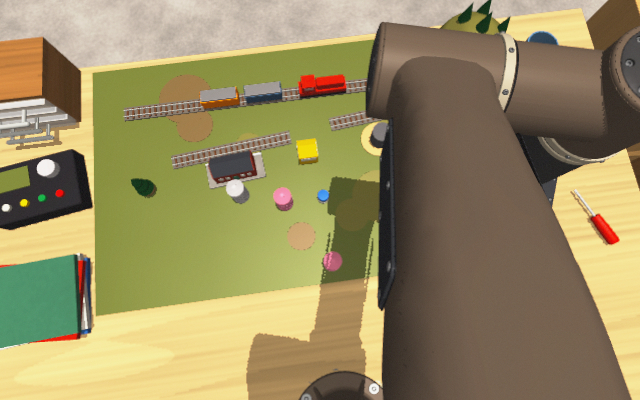

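The tank (315,190) is centred between the jaws and the pine (318,58) is well clear of the body. Descending.

Emit:
apply_moves --deltas '[{"tx": 0.001, "ty": 0.04, "tz": 0, "turn": 0, "gripper": 0.087}, {"tx": 0.001, "ty": 0.085, "tz": 0, "turn": 0, "gripper": 0.087}, {"tx": 0.001, "ty": 0.125, "tz": 0, "turn": 0, "gripper": 0.087}, {"tx": 0.001, "ty": 0.155, "tz": 0, "turn": 0, "gripper": 0.087}, {"tx": 0.001, "ty": 0.16, "tz": 0, "turn": 0, "gripper": 0.087}]'

```text
time_s: 22.35
tcp_pos: [0.4491, -0.3219, 0.0219]
eef_rot: [-90.0, -0.4, 155.1]
contact_force: [0.7, 0.3, -0.0]
gripper_width: 0.0873
```

Emit:
apply_moves --deltas '[{"tx": 0, "ty": 0, "tz": 0, "turn": 0, "gripper": 0.045}, {"tx": 0, "ty": 0, "tz": 0, "turn": 0, "gripper": 0.045}, {"tx": 0, "ty": 0, "tz": 0, "turn": 0, "gripper": 0.045}, {"tx": 0, "ty": 0, "tz": 0, "turn": 0, "gripper": 0.045}, {"tx": 0, "ty": 0, "tz": 0, "turn": 0, "gripper": 0.045}]'

```text
time_s: 22.85
tcp_pos: [0.4513, -0.3238, 0.027]
eef_rot: [-90.0, 0.1, 155.0]
contact_force: [-0.6, 1.3, 5.1]
gripper_width: 0.0559
```

Emit:
apply_moves --deltas '[{"tx": 0, "ty": 0, "tz": 0, "turn": 0, "gripper": 0.045}, {"tx": 0, "ty": 0, "tz": 0, "turn": 0, "gripper": 0.045}]'

```text
time_s: 23.05
tcp_pos: [0.4512, -0.3238, 0.0269]
eef_rot: [-90.0, 0.1, 155.0]
contact_force: [-0.4, 1.5, 7.4]
gripper_width: 0.0557
```

Emit:
apply_moves --deltas '[{"tx": 0, "ty": -0.02, "tz": 0, "turn": 0, "gripper": 0.045}, {"tx": 0, "ty": -0.06, "tz": 0, "turn": 0, "gripper": 0.045}, {"tx": 0, "ty": -0.11, "tz": 0, "turn": 0, "gripper": 0.045}, {"tx": 0, "ty": -0.16, "tz": 0, "turn": 0, "gripper": 0.045}, {"tx": 0, "ty": -0.2, "tz": 0, "turn": 0, "gripper": 0.045}]'

```text
time_s: 23.55
tcp_pos: [0.4506, -0.3237, 0.2292]
eef_rot: [-90.0, 0.2, 155.0]
contact_force: [0.8, -1.0, -1.3]
gripper_width: 0.0558
```

```bash
python3 plan.py .6453 -.1849 .21 155
```

```text
t 23.55 tcp [ 0.4506 -0.3237  0.2292] yaw 155.03 tilt 0.16 w 0.0558 F [ 0.8 -1.  -1.3] j [-15.  10. -16.   0. -64.  80.]
tx -0.1179 ty 0.0192 tz -0.2081 turn 0.001 dist 0.24
```

Emit:
apply_moves --deltas '[{"tx": -0.118, "ty": 0.02, "tz": -0.208, "turn": 0, "gripper": 0.045}, {"tx": -0.118, "ty": 0.02, "tz": -0.208, "turn": 0, "gripper": 0.045}, {"tx": -0.118, "ty": 0.02, "tz": -0.208, "turn": 0, "gripper": 0.045}, {"tx": -0.118, "ty": 0.02, "tz": -0.208, "turn": 0, "gripper": 0.045}, {"tx": -0.118, "ty": 0.02, "tz": -0.208, "turn": 0, "gripper": 0.045}]'

```text
time_s: 24.05
tcp_pos: [0.6469, -0.183, 0.2055]
eef_rot: [-90.0, 0.0, 155.1]
contact_force: [0.8, -0.6, -0.5]
gripper_width: 0.0557
```

Emit:
apply_moves --deltas '[{"tx": 0, "ty": 0.03, "tz": 0, "turn": 0, "gripper": 0.045}, {"tx": 0, "ty": 0.06, "tz": 0, "turn": 0, "gripper": 0.045}, {"tx": 0, "ty": 0.09, "tz": 0, "turn": 0, "gripper": 0.045}, {"tx": 0, "ty": 0.1, "tz": 0, "turn": 0, "gripper": 0.045}, {"tx": 0, "ty": 0.1, "tz": 0, "turn": 0, "gripper": 0.045}]'

```text
time_s: 24.55
tcp_pos: [0.6442, -0.1849, 0.1043]
eef_rot: [-89.9, -0.2, 155.0]
contact_force: [0.6, 0.4, -0.7]
gripper_width: 0.0557
```

```bash
python3 plan.py .6453 -.1849 .0815 155; python3 - <<'E'
from h import *
p,d=capture('wrist');cv2.imwrite('pics/w6.png',p[:,:,::-1])
p,d=capture('side');cv2.imwrite('pics/side2.png',cv2.resize(p[120:320,240:480,::-1],None,fx=3,fy=3))
E
```

```text
t 24.55 tcp [ 0.6442 -0.1849  0.1043] yaw 155.02 tilt 0.19 w 0.0557 F [ 0.6  0.4 -0.7] j [  1.  26.  -9.  -0. -54.  64.]
tx -0.0010 ty 0.0228 tz -0.0004 turn 0.000 dist 0.023
```

View pics/side2.png

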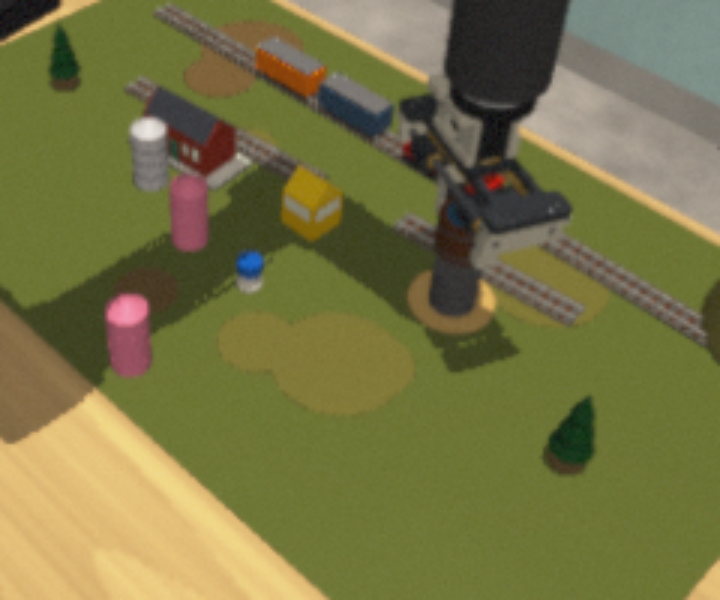

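The tank hangs directly above the pier. Lowering slowly.

Emit:
apply_moves --deltas '[{"tx": 0, "ty": 0.008, "tz": 0, "turn": 0, "gripper": 0.045}, {"tx": 0, "ty": 0.014, "tz": 0, "turn": 0, "gripper": 0.045}, {"tx": 0, "ty": 0.018, "tz": 0, "turn": 0, "gripper": 0.045}, {"tx": 0, "ty": 0.018, "tz": 0, "turn": 0, "gripper": 0.045}]'

```text
time_s: 25.05
tcp_pos: [0.6449, -0.1848, 0.0871]
eef_rot: [-90.0, -0.1, 155.0]
contact_force: [0.5, -0.5, -1.1]
gripper_width: 0.0559
```

```bash
python3 plan.py .6453 -.1849 .0815 155
```

```text
t 25.05 tcp [ 0.6449 -0.1848  0.0871] yaw 155.02 tilt 0.06 w 0.0559 F [ 0.5 -0.5 -1.1] j [  1.  27. -10.  -0. -52.  64.]
tx -0.0004 ty 0.0056 tz -0.0001 turn 0.000 dist 0.006
```

Emit:
apply_moves --deltas '[{"tx": 0, "ty": 0.003, "tz": 0, "turn": 0, "gripper": 0.045}, {"tx": 0, "ty": 0.005, "tz": 0, "turn": 0, "gripper": 0.045}, {"tx": 0, "ty": 0.006, "tz": 0, "turn": 0, "gripper": 0.045}, {"tx": 0, "ty": 0.006, "tz": 0, "turn": 0, "gripper": 0.045}]'

```text
time_s: 25.45
tcp_pos: [0.6452, -0.1848, 0.0816]
eef_rot: [-90.0, -0.0, 155.0]
contact_force: [-0.5, 0.3, -0.5]
gripper_width: 0.0559
```

Emit:
apply_moves --deltas '[{"tx": 0, "ty": 0, "tz": 0, "turn": 0, "gripper": 0.08}, {"tx": 0, "ty": 0, "tz": 0, "turn": 0, "gripper": 0.08}, {"tx": 0, "ty": 0, "tz": 0, "turn": 0, "gripper": 0.08}, {"tx": 0, "ty": 0, "tz": 0, "turn": 0, "gripper": 0.08}, {"tx": 0, "ty": -0.02, "tz": 0, "turn": 0, "gripper": 0.08}]'

```text
time_s: 25.95
tcp_pos: [0.6434, -0.1845, 0.0992]
eef_rot: [-89.9, -0.3, 155.0]
contact_force: [0.3, -0.7, 0.2]
gripper_width: 0.0797
```

Emit:
apply_moves --deltas '[{"tx": 0, "ty": -0.03, "tz": 0, "turn": 0, "gripper": 0.08}, {"tx": 0, "ty": -0.07, "tz": 0, "turn": 0, "gripper": 0.08}, {"tx": 0, "ty": -0.11, "tz": 0, "turn": 0, "gripper": 0.08}, {"tx": 0, "ty": -0.14, "tz": 0, "turn": 0, "gripper": 0.08}, {"tx": 0, "ty": -0.14, "tz": 0, "turn": 0, "gripper": 0.08}]'

```text
time_s: 26.45
tcp_pos: [0.6476, -0.1854, 0.2477]
eef_rot: [-90.1, 0.5, 155.1]
contact_force: [1.4, -0.8, 0.0]
gripper_width: 0.0803
```

```bash
python3 plan.py .4 -.4 .25 155
```

```text
t 26.45 tcp [ 0.6476 -0.1854  0.2477] yaw 155.06 tilt 0.52 w 0.0803 F [ 1.4 -0.8  0. ] j [  1.  20.   0.   0. -70.  64.]
tx 0.1340 ty -0.0023 tz 0.2990 turn 0.001 dist 0.328
```

Emit:
apply_moves --deltas '[{"tx": 0.134, "ty": 0, "tz": 0.3, "turn": 0, "gripper": 0.08}, {"tx": 0.134, "ty": 0, "tz": 0.3, "turn": 0, "gripper": 0.08}, {"tx": 0.134, "ty": 0, "tz": 0.3, "turn": 0, "gripper": 0.08}, {"tx": 0.134, "ty": 0, "tz": 0.3, "turn": 0, "gripper": 0.08}, {"tx": 0.134, "ty": 0, "tz": 0.3, "turn": 0, "gripper": 0.08}]'

```text
time_s: 26.95
tcp_pos: [0.4548, -0.3495, 0.2416]
eef_rot: [-90.0, 0.0, 155.1]
contact_force: [1.2, -0.7, 0.1]
gripper_width: 0.0796
```

```bash
python3 plan.py .2 -.6 .25 120
```

```text
t 26.95 tcp [ 0.4548 -0.3495  0.2416] yaw 155.06 tilt 0.01 w 0.0796 F [ 1.2 -0.7  0.1] j [-18.  11. -13.  -0. -66.  83.]
tx 0.1254 ty -0.0084 tz 0.3346 turn 0.612 dist 0.357
```

Emit:
apply_moves --deltas '[{"tx": 0.125, "ty": -0.02, "tz": 0.335, "turn": 0.612, "gripper": 0.08}, {"tx": 0.125, "ty": -0.02, "tz": 0.335, "turn": 0.612, "gripper": 0.08}, {"tx": 0.125, "ty": -0.02, "tz": 0.335, "turn": 0.612, "gripper": 0.08}, {"tx": 0.125, "ty": -0.02, "tz": 0.335, "turn": 0.612, "gripper": 0.08}, {"tx": 0.125, "ty": -0.02, "tz": 0.335, "turn": 0.612, "gripper": 0.08}]'

```text
time_s: 27.45
tcp_pos: [0.277, -0.5249, 0.2558]
eef_rot: [-90.0, 0.0, 119.7]
contact_force: [0.4, -1.3, 0.3]
gripper_width: 0.0801
```

```bash
python3 plan.py .1 -.65 .25 120
```

```text
t 27.45 tcp [ 0.277  -0.5249  0.2558] yaw 119.67 tilt 0.02 w 0.0801 F [ 0.4 -1.3  0.3] j [-43.  12.  -9.  -0. -69.  73.]
tx -0.0211 ty 0.0058 tz 0.2157 turn -0.006 dist 0.217
```

Emit:
apply_moves --deltas '[{"tx": -0.02, "ty": 0, "tz": 0.215, "turn": 0, "gripper": 0.08}, {"tx": -0.02, "ty": 0, "tz": 0.215, "turn": 0, "gripper": 0.08}, {"tx": -0.02, "ty": 0, "tz": 0.215, "turn": 0, "gripper": 0.08}, {"tx": -0.02, "ty": 0, "tz": 0.215, "turn": 0, "gripper": 0.08}, {"tx": -0.02, "ty": 0, "tz": 0.215, "turn": 0, "gripper": 0.08}]'

```text
time_s: 27.95
tcp_pos: [0.0985, -0.6502, 0.2548]
eef_rot: [-90.0, -0.1, 119.8]
contact_force: [-0.4, -0.3, -0.0]
gripper_width: 0.08
```

```bash
python3 - <<'E'
from meas import *
p,d=capture('top');cv2.imwrite('pics/top3.png',p[:,:,::-1]);np.savez('top3.npz',p=p,d=d)
sp,sd=capture('side');cv2.imwrite('pics/side3.png',cv2.resize(sp[120:320,240:480,::-1],None,fx=3,fy=3))
E
```

```text
(no output)
```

View pics/top3.png

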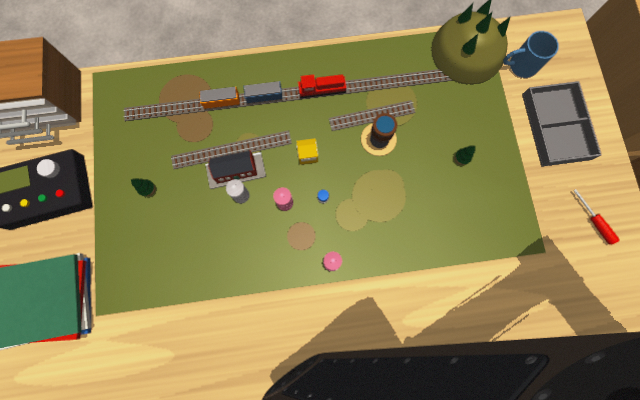

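View pics/side3.png

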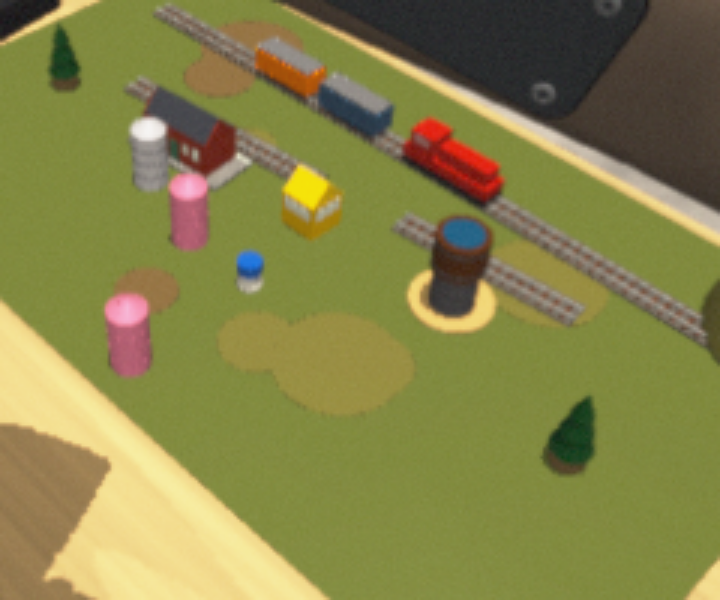

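Everything is placed, and both views agree: the tower is on the plot (379,135), the cabin at (307,150), the station on the platform (233,165) and the silo behind it (235,188). Measuring the result.

```bash
python3 - <<'E'
from meas import *
z=np.load('top3.npz');p,d=z['p'],z['d']
P,h,s,v=top(p,d);Z=P[:,:,2]
O=np.array([.6125,.1803]);a=np.radians(5.24);X=np.array([np.cos(a),np.sin(a)]);Y=np.array([-np.sin(a),np.cos(a)])
def rep(n,m): m=np.array(m[:2]);print(n,m.round(4),'platform frame x %.4f y %.4f'%((m-O)@X,(m-O)@Y))
def circ(n,m,seed,zz,win=25):
    b,c,_=blob(m,seed,win);(x,y),rad=cv2.minEnclosingCircle(onplane('top',c,zz)[:,:2].astype(np.float32));rep(n,(x,y));print('   r',round(rad,4),'z',np.median(Z[b]).round(4))
circ('tank top',Z>.085,(384,125),.096); circ('tank blue',(h>90)&(h<120)&(s>100),(384,125),.096)
circ('silo',(s<60)&(Z>.065),(235,188),.076)
circ('pot',(h>95)&(h<125)&(s>120),(323,196),.034)
circ('pinkA',Z>.065,(283,198),.076,20);circ('pinkB',Z>.065,(333,261),.076,20)
for nm,seed,zz in(('st',(233,165),.068),('cab',(307,150),.060)):
    b,c,_=blob(Z>zz,seed,25)if nm=='cab' else blob((Z>zz)&(v<90),seed,30); q=P[b][:,:2]; m=q.mean(0); U,S,V=np.linalg.svd(q-m);pr=(q-m)@V[0]; rep(nm,m+V[0]*(pr.max()+pr.min())/2); print('   ang',np.degrees(np.arctan2(V[0,1],V[0,0])).round(1),'len',np.ptp(pr).round(3),'zmax',Z[b].max().round(4))
for nm,seed in(('pineL',(143,187)),('pineR',(465,155))):
    b,c,_=blob(Z>0.012,seed,25); q=P[b]; print(nm,np.percentile(q,5,0).round(3),np.percentile(q,95,0).round(3))
# pier: side cam depth points of dark cylinder
sp,sd=capture('side'); C=cloud('side',sd); g=(np.hypot(C[...,0]-.6455,C[...,1]+.1848)<.04)&(C[...,2]>.012)&(C[...,2]<.048)
q=C[g]; 
from scipy.optimize import least_squares
f=least_squares(lambda t:np.hypot(q[:,0]-t[0],q[:,1]-t[1])-.024,[.6455,-.1848],loss='soft_l1',f_scale=.002); print('pier',f.x.round(4),len(q)); rep('pier',f.x)
g=(np.hypot(C[...,0]-.6455,C[...,1]+.1848)<.045)&(C[...,2]>.06)&(C[...,2]<.088);q=C[g]
f=least_squares(lambda t:np.hypot(q[:,0]-t[0],q[:,1]-t[1])-.028,[.6455,-.1848],loss='soft_l1',f_scale=.002); print('tank side',f.x.round(4))
st=r.get_state();print(st['time_s'],st['contact_force'].round(1))
E
```

```text
tank top [ 0.6427 -0.1834] platform frame x -0.0031 y -0.3650
   r 0.0298 z 0.096
tank blue [ 0.6441 -0.1855] platform frame x -0.0019 y -0.3672
   r 0.0204 z 0.0966
silo [0.5458 0.1726] platform frame x -0.0671 y -0.0016
   r 0.0211 z 0.0781
pot [ 0.5122 -0.0241] platform frame x -0.1185 y -0.1944
   r 0.0133 z 0.0336
pinkA [0.5136 0.069 ] platform frame x -0.1087 y -0.1018
   r 0.021 z 0.078
pinkB [ 0.3556 -0.0223] platform frame x -0.2743 y -0.1783
   r 0.0198 z 0.078
st [0.612  0.1797] platform frame x -0.0005 y -0.0005
   ang 94.0 len 0.094 zmax 0.078
cab [ 6.28e-01 -5.00e-04] platform frame x -0.0010 y -0.1814
   ang 88.7 len 0.043 zmax 0.0696
pineL [0.576 0.38  0.022] [0.604 0.403 0.081]
pineR [ 0.549 -0.389  0.021] [ 0.578 -0.365  0.078]
pier [ 0.6462 -0.1836] 132
pier [ 0.6462 -0.1836] platform frame x 0.0003 y -0.3655
tank side [ 0.6462 -0.1839]
28.1 [0.5 0.7 0.5]
```

All the measured positions are within tolerance with margin, so I'm handing in.

```bash
python3 -c "
from plant import r
print(r.close_job())"
```

```text
the job is handed in; nothing more can be done
None
```

All five parts are placed, upright and let go, and I handed the job in at about 28 s. The hand-in gives no verdict, so the figures below are from my last camera check. They were all within tolerance.

| Part | Measured position | Required |
|---|---|---|
| Station | about 0.5 mm off the platform centre on both axes, about 1° off lengthwise | 12 mm across, 15 mm along, 0.2 rad |
| Cabin | 181 mm from the platform centre towards the plot, 1 mm off line | 160–200 mm, 18 mm off line |
| Silo | 67 mm behind the platform centre (about 22 mm gap to the wall), 2 mm off along it | 53.5–82 mm, 15 mm along |
| Pier | about 1 mm from the plot centre | 12 mm |
| Tank | under 1 mm off the pier's axis by the side view | 10 mm |

- **Bystanders:** the pines and the paint pot measured within about 1–2 mm of where they started. The pink look-alikes did not move either.
- **Disagreement between views:** the side and top cameras differed by 2–4 mm on the tank's position. That is roughly the calibration error, and still within the limit.
- **Not measured:** I judged upright from the pictures and the measured top heights, and did not measure the tilt angles.

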